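# Scoop ball knobs into the kit cup

## Robot

A 7-joint arm with a two-finger parallel gripper is mounted at the origin on the work surface. World frame = base frame: x ahead of the robot, y to its left, z up, the work surface at z = 0. Lengths are in m, angles in rad, forces in N, time in s.
With the tool pointing down it reaches from about 0.425 to 0.875 m from the base axis. Payload 9.9 kg.
Tool frame: the origin (TCP) lies at the very end of the fingers, on their centre line; the grasp point (between the pads) lies 19 mm behind it; z points along the fingers, y is the direction in which the jaws open and shut (so a half turn about z gives the same grasp; the last joint's range is limited). The gripper opens to 85 mm and grips with 20 to 120 N. Pads are 22 mm wide; open, the fingers measure 114 mm over their backs; the gripper's body (76 mm by 85 mm) begins 54 mm behind the grasp point. The pads swing forward as they close: fully open they stand 13 mm farther back than shut.
Start: joints at [-1.25, 0.576, 0.025, 1.437, -0.015, 1.129, -0.057], TCP at [0.266, 0.62, 0.231] pointing down, gripper open.
Joint ranges: [-2.76, 2.76], [-0.34, 2.15], [-1.52, 1.57], [0.19, 2.46], [-1.09, 4.23], [0.17, 1.99], [-2.82, 2.82]. Speed limits (rad/s): [2.22, 2.22, 3.01, 3.01, 3.14, 3.14, 3.14].

## Interface

Orientations are given as a rotation vector (axis times angle).
In Python, from workcell import ctrl gives the robot as it stands. The module is installed in compiled form; this text tells all that it offers.
- The arm moves only by the tool apply_moves, never from a script. Its arguments are lists of equal length, an entry for each row: "xyz": the shift along the tool's x, y, z in mm, a list of three; "delta_rot": the turn, a rotation vector about the tool's x, y, z in degrees, a list of three; "gripper": the closure, from 0 (fully open) to 1 (shut). In form: {"xyz": [[x, y, z], ...], "delta_rot": [[ax, ay, az], ...], "gripper": [gripper, ...]}. A call has exactly 10 rows; each row is the pose to reach, as a shift and turn from the pose measured when the call began, along the tool's axes at that moment; what a row does not reach only later rows make up. A row lasts 1/10 s, in which the tool goes at most 50 mm and 8.59 degrees, less where a joint would pass 70% of its speed; a pose out of reach is approached as far as the arm can. A call with a gripper value outside its range is refused whole. The fingers move at their own pace and stop on an object; the grip force is fixed at half the most. Time passes only in rows, so rows that repeat a pose let the fingers close, or fill a call up. It gives the time, the measured TCP pose, the force and the opening at its end, in the units of the state.
- ctrl.state(): the state, without advancing time (a new reading comes with each control period).
- ctrl.camera(name): name is "scene" or "top"; returns the picture (420x560x3 uint8, blue, green, red); there is no depth.
- ctrl.camera_info(name): a dict with "intrinsics" (3x3 intrinsics, pixels), "rvec" (rotation vector, rad) and "tvec" (3), from world to camera coordinates, as OpenCV has them. Camera axes: x right, y down, z forward; pixel columns grow to the right and rows downward; lengths in m; the calibration is good to about 2 mm. A picture is of the moment at which its call begins. camera_info takes no time and is no camera call.
- ctrl.hand_in(): hands the job in, once; it reports no verdict.
The state is a dict: "t": time; "qpos": joint angles; "qd": joint speeds; "effort": joint torques, N m; "tcp_pos": TCP position; "orientation": TCP orientation; "ft_force": force on the tool from outside, world axes, zero at the start; "ft_torque": the same for the moment, N m; "finger_gap": opening from 0.0 (shut) to 1.0 (fully open).
Only numpy, scipy, OpenCV 4.12 (cv2) and the standard library are available. Lean on these libraries where they do the work, as an engineer would, in place of code of your own. Each camera call takes 0.05 s, during which the arm holds its last target.

## Task

Take the hand scoop, scoop up at least three of the aluminium ball knobs from the black channel bin and tip them into the round steel cup; the scoop must do the carrying, so do not touch knobs with the fingers. Spill none: knobs you do not bring stay in the bin, and the cup stays standing where it is. Then set the scoop, empty, back on its mat, standing flat on its pan near the middle, and leave the bottle, the screwdriver and the tape roll alone.

Things in the scene. Friction and masses are not known exactly. Their poses are not given: they have to be found in the camera images.
- bin: Black plastic open channel bin fixed to the bench, 280 (x) x 100 (y) x 45 mm high, walls and floor 5 mm: inside 270 x 90 mm, floor top 5 mm above the bench. Origin: centre of its underside; x runs along the channel, away from the robot. The six knobs start spread on the floor between x = -11 and +79 mm; their balls reach 15 mm further. The near 105 mm of floor is empty
- bin_ramp (a point): foot of the ramp at the bin's far (+x) end: on the floor top at bin x = +95 mm, y = 0, z = 5 mm. From there a 45 degree ramp as wide as the channel rises to the rim at x = +135 mm. The bin's other three walls are upright
- scoop: Hand scoop, about 160 g, loose, standing flat on the mat, handle towards the robot. Flat aluminium pan 80 (x) x 74 (y) mm, floor 2 mm, side walls 2 mm thick, 24 mm high (36 mm over the rear 40 mm), back wall 36 mm high, mouth open to +x. Origin: centre of the pan's underside; z up. Centre of mass 26 mm behind the origin
- scoop_grip (a point): grip point in the scoop's handle, 105 mm behind (-x) the scoop's origin and 72 mm above its underside, axes as the scoop's. The handle is a level black bar along x, 16 mm wide (y), 22 mm high, from x = -156 to -60 mm of the scoop's origin, free in the air; pinch it across y from above or tilted. A sloping 10 mm neck joins it to the back wall
- scoop_lip (a point): middle of the pan's front edge, on the underside: 40 mm ahead (+x) of the scoop's origin. The side walls are 70 mm apart inside
- mat: black rubber mat fixed on the bench, 150 (x) x 170 (y) x 6 mm; origin at the centre of its underside. The scoop starts on it and belongs on it
- cup: round open steel kit cup standing mouth up, 65 mm high, 110 mm across the rim, wall 3 mm, 350 g, loose and empty; the only one. It stands on the other side of the bin from the mat; which side varies. Origin: centre of its underside
- cup_mid (a point): point on the cup's axis 30 mm above its underside
- bottle: bystander: small white bottle, 44 mm across, 110 mm high, loose, beyond the bin; origin at the centre of its underside
- driver: bystander: screwdriver lying on the bench beyond the bin, 200 mm long, 26 mm thick, loose; origin under its middle
- tape: bystander: roll of tape lying flat, 84 mm across, 24 mm high, loose, between the robot and the bin; origin at the centre of its underside
- knob0_center (a point): centre of aluminium ball knob 0: a 29 mm ball with a small flat (10 mm across) on one side, 35 g, loose, one of six alike in the bin; it rolls easily
- knob1_center (a point): centre of aluminium ball knob 1: a 29 mm ball with a small flat (10 mm across) on one side, 35 g, loose, one of six alike in the bin; it rolls easily
- knob2_center (a point): centre of aluminium ball knob 2: a 29 mm ball with a small flat (10 mm across) on one side, 35 g, loose, one of six alike in the bin; it rolls easily
- knob3_center (a point): centre of aluminium ball knob 3: a 29 mm ball with a small flat (10 mm across) on one side, 35 g, loose, one of six alike in the bin; it rolls easily
- knob4_center (a point): centre of aluminium ball knob 4: a 29 mm ball with a small flat (10 mm across) on one side, 35 g, loose, one of six alike in the bin; it rolls easily
- knob5_center (a point): centre of aluminium ball knob 5: a 29 mm ball with a small flat (10 mm across) on one side, 35 g, loose, one of six alike in the bin; it rolls easily
There are look-alikes about, which are no part of the job. Of the things that look like the scoop, the larger one is meant.

How it is judged:
On the way, in this order (a step that is already met when the one before it is completed fails the run):
1. the scoop, with at least one knob in its pan, is raised so that its lip is more than 60 mm above the bin's underside (z of scoop_lip in the frame of bin above 0.06 m and ((x of knob0_center in the frame of scoop between -0.04 and 0.04 m and y of knob0_center in the frame of scoop between -0.037 and 0.037 m and z of knob0_center in the frame of scoop between 0 and 0.045 m) or (x of knob1_center in the frame of scoop between -0.04 and 0.04 m and y of knob1_center in the frame of scoop between -0.037 and 0.037 m and z of knob1_center in the frame of scoop between 0 and 0.045 m) or (x of knob2_center in the frame of scoop between -0.04 and 0.04 m and y of knob2_center in the frame of scoop between -0.037 and 0.037 m and z of knob2_center in the frame of scoop between 0 and 0.045 m) or (x of knob3_center in the frame of scoop between -0.04 and 0.04 m and y of knob3_center in the frame of scoop between -0.037 and 0.037 m and z of knob3_center in the frame of scoop between 0 and 0.045 m) or (x of knob4_center in the frame of scoop between -0.04 and 0.04 m and y of knob4_center in the frame of scoop between -0.037 and 0.037 m and z of knob4_center in the frame of scoop between 0 and 0.045 m) or (x of knob5_center in the frame of scoop between -0.04 and 0.04 m and y of knob5_center in the frame of scoop between -0.037 and 0.037 m and z of knob5_center in the frame of scoop between 0 and 0.045 m))), for 0.2 s.
2. at least three knobs are in the cup ((distance between each of knob0_center, knob1_center, knob2_center and cup_mid below 0.055 m or distance between each of knob0_center, knob1_center, knob3_center and cup_mid below 0.055 m or distance between each of knob0_center, knob1_center, knob4_center and cup_mid below 0.055 m or distance between each of knob0_center, knob1_center, knob5_center and cup_mid below 0.055 m or distance between each of knob0_center, knob2_center, knob3_center and cup_mid below 0.055 m or distance between each of knob0_center, knob2_center, knob4_center and cup_mid below 0.055 m or distance between each of knob0_center, knob2_center, knob5_center and cup_mid below 0.055 m or distance between each of knob0_center, knob3_center, knob4_center and cup_mid below 0.055 m or distance between each of knob0_center, knob3_center, knob5_center and cup_mid below 0.055 m or distance between each of knob0_center, knob4_center, knob5_center and cup_mid below 0.055 m or distance between each of knob1_center, knob2_center, knob3_center and cup_mid below 0.055 m or distance between each of knob1_center, knob2_center, knob4_center and cup_mid below 0.055 m or distance between each of knob1_center, knob2_center, knob5_center and cup_mid below 0.055 m or distance between each of knob1_center, knob3_center, knob4_center and cup_mid below 0.055 m or distance between each of knob1_center, knob3_center, knob5_center and cup_mid below 0.055 m or distance between each of knob1_center, knob4_center, knob5_center and cup_mid below 0.055 m or distance between each of knob2_center, knob3_center, knob4_center and cup_mid below 0.055 m or distance between each of knob2_center, knob3_center, knob5_center and cup_mid below 0.055 m or distance between each of knob2_center, knob4_center, knob5_center and cup_mid below 0.055 m or distance between each of knob3_center, knob4_center, knob5_center and cup_mid below 0.055 m)), for 0.2 s.
At the end, for the whole second after the job is handed in: Three or more knobs in the cup (centres within 55 mm of cup_mid), the rest in the bin; cup upright (0.1 rad), within 30 mm of its start; scoop flat on the mat (tilt under 0.08 rad, underside 3 to 12 mm above the bench), origin within 65 mm of the mat's centre in plan; scoop and cup at rest ((distance between each of knob0_center, knob1_center, knob2_center and cup_mid below 0.055 m or distance between each of knob0_center, knob1_center, knob3_center and cup_mid below 0.055 m or distance between each of knob0_center, knob1_center, knob4_center and cup_mid below 0.055 m or distance between each of knob0_center, knob1_center, knob5_center and cup_mid below 0.055 m or distance between each of knob0_center, knob2_center, knob3_center and cup_mid below 0.055 m or distance between each of knob0_center, knob2_center, knob4_center and cup_mid below 0.055 m or distance between each of knob0_center, knob2_center, knob5_center and cup_mid below 0.055 m or distance between each of knob0_center, knob3_center, knob4_center and cup_mid below 0.055 m or distance between each of knob0_center, knob3_center, knob5_center and cup_mid below 0.055 m or distance between each of knob0_center, knob4_center, knob5_center and cup_mid below 0.055 m or distance between each of knob1_center, knob2_center, knob3_center and cup_mid below 0.055 m or distance between each of knob1_center, knob2_center, knob4_center and cup_mid below 0.055 m or distance between each of knob1_center, knob2_center, knob5_center and cup_mid below 0.055 m or distance between each of knob1_center, knob3_center, knob4_center and cup_mid below 0.055 m or distance between each of knob1_center, knob3_center, knob5_center and cup_mid below 0.055 m or distance between each of knob1_center, knob4_center, knob5_center and cup_mid below 0.055 m or distance between each of knob2_center, knob3_center, knob4_center and cup_mid below 0.055 m or distance between each of knob2_center, knob3_center, knob5_center and cup_mid below 0.055 m or distance between each of knob2_center, knob4_center, knob5_center and cup_mid below 0.055 m or distance between each of knob3_center, knob4_center, knob5_center and cup_mid below 0.055 m) and (distance between knob0_center and cup_mid below 0.055 m or (x of knob0_center in the frame of bin between -0.14 and 0.14 m and y of knob0_center in the frame of bin between -0.05 and 0.05 m and z of knob0_center in the frame of bin between 0 and 0.06 m)) and (distance between knob1_center and cup_mid below 0.055 m or (x of knob1_center in the frame of bin between -0.14 and 0.14 m and y of knob1_center in the frame of bin between -0.05 and 0.05 m and z of knob1_center in the frame of bin between 0 and 0.06 m)) and (distance between knob2_center and cup_mid below 0.055 m or (x of knob2_center in the frame of bin between -0.14 and 0.14 m and y of knob2_center in the frame of bin between -0.05 and 0.05 m and z of knob2_center in the frame of bin between 0 and 0.06 m)) and (distance between knob3_center and cup_mid below 0.055 m or (x of knob3_center in the frame of bin between -0.14 and 0.14 m and y of knob3_center in the frame of bin between -0.05 and 0.05 m and z of knob3_center in the frame of bin between 0 and 0.06 m)) and (distance between knob4_center and cup_mid below 0.055 m or (x of knob4_center in the frame of bin between -0.14 and 0.14 m and y of knob4_center in the frame of bin between -0.05 and 0.05 m and z of knob4_center in the frame of bin between 0 and 0.06 m)) and (distance between knob5_center and cup_mid below 0.055 m or (x of knob5_center in the frame of bin between -0.14 and 0.14 m and y of knob5_center in the frame of bin between -0.05 and 0.05 m and z of knob5_center in the frame of bin between 0 and 0.06 m)) and distance of cup from where it was at the start of the episode below 0.03 m and angle between cup's own z axis and vertical below 0.1 rad and horizontal distance between scoop and mat below 0.065 m and angle between scoop's own z axis and vertical below 0.08 rad and height (world z) of scoop between 0.003 and 0.012 m and linear speed of each of scoop, cup below 0.02 m/s); the robot touches nothing.
It fails at once if the fingers press on a knob (over 1 N) (contact force between the fingers and knob0 above 1 N or contact force between the fingers and knob1 above 1 N or contact force between the fingers and knob2 above 1 N or contact force between the fingers and knob3 above 1 N or contact force between the fingers and knob4 above 1 N or contact force between the fingers and knob5 above 1 N).
It fails at once if a bystander (bottle, screwdriver, tape roll) is moved more than 30 mm (distance of any of bottle, driver, tape from where it was at the start of the episode above 0.03 m).
It also fails if it takes over 59 s, if anything falls off the work surface, if the arm or the gripper's body presses on something with over 40 N, if the wrist force passes 120 N, or if a joint passes its speed limit or range.

## Working session

There is one attempt and no reset: what is moved stays moved. The work goes in short steps, Python scripts to look and compute and a tool call to move; the robot and the scene stay as the last step left them, time stands still between calls to the robot, and variables do not carry over. Pictures are saved under pics/ and viewed, and the job is handed in when it is done.

Besides the shell and the picture viewer there is one more tool, called in YAML: its name, and indented under it one key for each argument. apply_moves: Moves the arm, as the interface text tells. Its arguments: {"type":"object","properties":{"xyz":{"type":"array","items":{"type":"array","items":{"type":"number"}}},"delta_rot":{"type":"array","items":{"type":"array","items":{"type":"number"}}},"gripper":{"type":"array","items":{"type":"number"}}},"required":["xyz","delta_rot","gripper"]}

```bash
mkdir -p pics
python3 - <<'E'
from workcell import ctrl
import cv2
for n in("scene","top"):
    cv2.imwrite(f"pics/{n}0.png",ctrl.camera(n)); i=ctrl.camera_info(n); print(n,i)
print(ctrl.state())
E
```

```text
scene {'intrinsics': array([[426.97296797,   0.        , 281.72311971],
       [  0.        , 426.97296797, 199.2929781 ],
       [  0.        ,   0.        ,   1.        ]]), 'rvec': array([ 1.91931322,  1.61164129, -0.64164534]), 'tvec': array([-0.13609208, -0.34244754,  1.41664113])}
top {'intrinsics': array([[435.13435367,   0.        , 282.84549824],
       [  0.        , 435.13435367, 212.25347228],
       [  0.        ,   0.        ,   1.        ]]), 'rvec': array([ 2.14901289, -2.20792516,  0.08954069]), 'tvec': array([0.08146882, 0.56139378, 1.11855252])}
{'t': 0.1, 'qpos': array([-1.24980197,  0.57646503,  0.02484397,  1.43780746, -0.01499732,
        1.12900467, -0.05647458]), 'qd': array([ 1.06569879e-03, -2.35930289e-03,  9.38462192e-04, -4.48026930e-03,
        6.90382603e-05,  9.14947844e-04,  5.03174627e-04]), 'effort': array([ 6.98067204e-03, -7.67296743e+01,  2.25777470e+00, -2.86602437e+01,
        1.57791842e-02,  8.55934020e-03,  3.71474755e-05]), 'tcp_pos': array([0.26566955, 0.62008471, 0.23052323]), 'orientation': array([-6.31376131e-01, -3.07726324e+00,  2.32928067e-03]), 'ft_force': array([-0.33528873, -0.34250252,  0.30141824]), 'ft_torque': array([0.00473633, 0.01682143, 0.01531715]), 'finger_gap': 0.9965540892579435}
```

View pics/scene0.png

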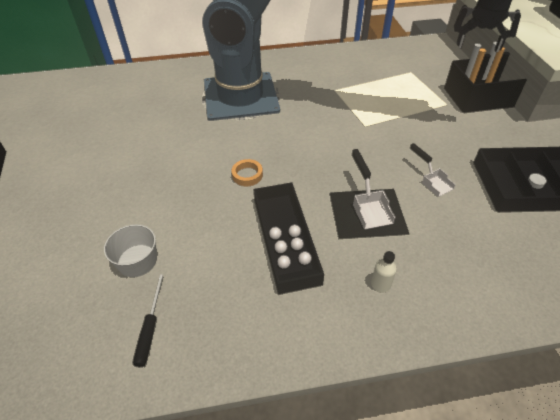

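View pics/top0.png

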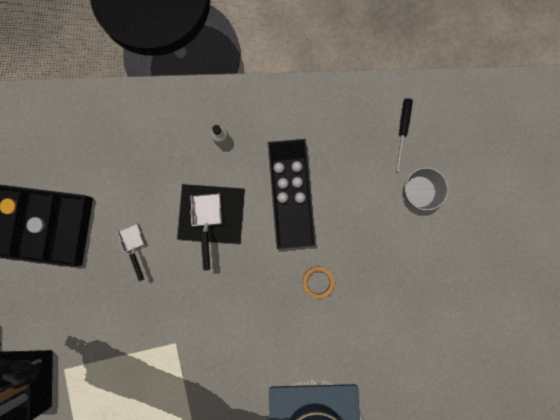

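The top view shows two scoop-like things: one at (206,210) on the black mat, and a smaller one at (132,238) on the bare bench. The one on the mat is larger and stands where the description says, so it's the one meant. The bin is at (291,195), the cup at (426,190), the tape at (318,283), the bottle at (219,133) and the driver at (404,130). I'll confirm with enlarged crops.

```bash
cat > h.py <<'E'
import numpy as np,cv2
from scipy.spatial.transform import Rotation as R
from workcell import ctrl
def cam(n):
    i=ctrl.camera_info(n); return i["intrinsics"],cv2.Rodrigues(i["rvec"])[0],i["tvec"]
def p2w(n,uv,z):
    K,Rm,t=cam(n); d=Rm.T@np.linalg.solve(K,[uv[0],uv[1],1.]); c=-Rm.T@t
    return c+d*(z-c[2])/d[2]
def w2p(n,p):
    K,Rm,t=cam(n); q=K@(Rm@np.asarray(p,float)+t); return q[:2]/q[2]
def crop(n,img,x0,y0,x1,y1,s,f):
    cv2.imwrite(f,cv2.resize(img[y0:y1,x0:x1],None,fx=s,fy=s,interpolation=cv2.INTER_CUBIC))
E
python3 - <<'E'
from h import *
a=cv2.imread("pics/top0.png");b=cv2.imread("pics/scene0.png")
crop("top",a,110,170,250,290,5,"pics/c1.png")
crop("top",a,260,130,330,260,4.5,"pics/c2.png")
crop("scene",b,320,140,460,240,5,"pics/c3.png")
crop("top",a,390,80,460,220,4,"pics/c4.png")
E
```

```text
(no output)
```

View pics/c1.png

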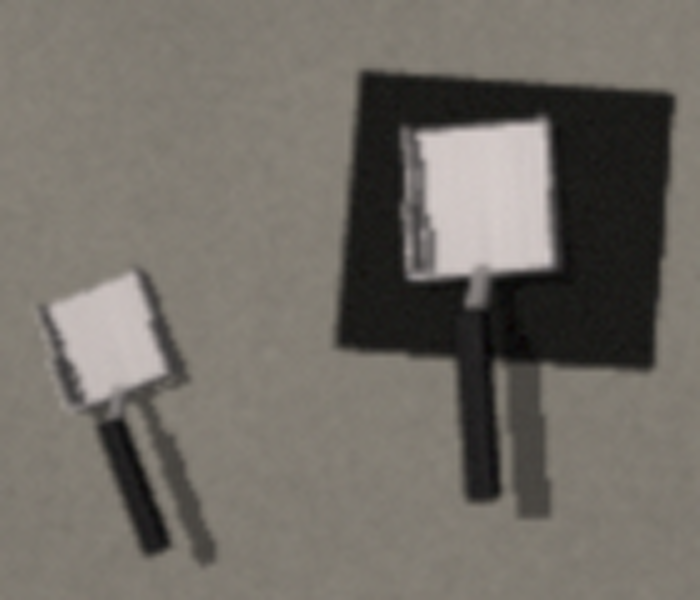

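View pics/c2.png

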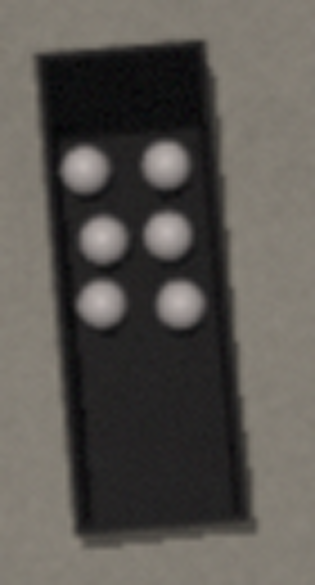

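View pics/c3.png

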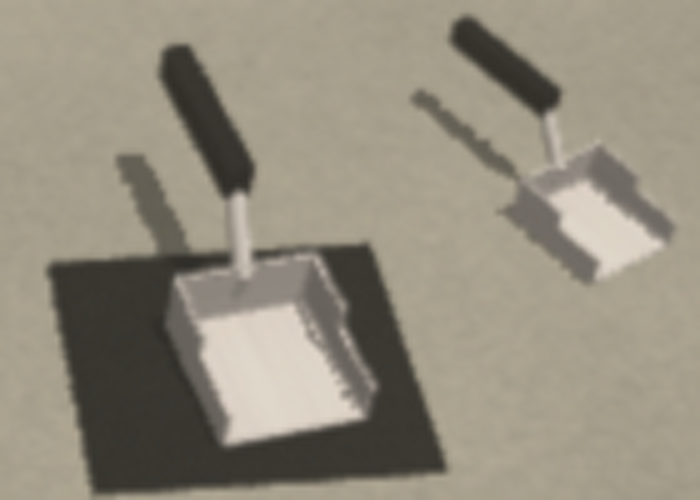

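View pics/c4.png

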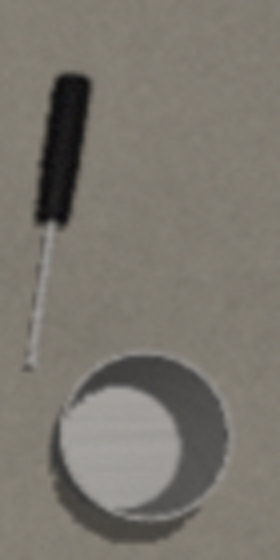

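Confirmed: in the crops the scoop on the mat is clearly larger than the one on the bare bench (pan about 145 px wide against 110 px). I'll fit the poses next.

```bash
cat > fit.py <<'E'
from h import *
from scipy.optimize import least_squares
def fit(obs,z0,x0):
    def f(p):
        c,s=np.cos(p[2]),np.sin(p[2]); r=[]
        for n,uv,q in obs:
            w=[p[0]+c*q[0]-s*q[1],p[1]+s*q[0]+c*q[1],z0+q[2]]
            r+=list(w2p(n,w)-uv)
        return np.array(r)
    s=least_squares(f,x0,loss="soft_l1"); return s.x,np.round(f(s.x).reshape(-1,2),1)
E
cat > est.py <<'E'
from fit import *
A=lambda u,v:np.array([110+u/5,170+v/5]); S=lambda u,v:np.array([320+u/5,140+v/5]); B=lambda u,v:np.array([260+u/4.5,130+v/4.5]);C=lambda u,v:np.array([390+u/4,80+v/4])
m=lambda *a:np.array(a)/1000
off=-0.5
print("scoop",*fit([("top",A(483,500),m(-156,0,83)),("top",A(475,310),m(-60,0,83)),("top",A(548,118),m(40,-37,24)),("top",A(556,268),m(-40,-37,36)),("top",A(410,280),m(-40,37,36)),("top",A(405,126),m(40,37,24)),
("scene",S(225,445),m(40,-37,0)),("scene",S(370,415),m(40,37,0)),("scene",S(178,272),m(-40,-37,36)),("scene",S(318,252),m(-40,37,36)),("scene",S(175,48),m(-156,0,83))],.006,[.6,.25,0]))
print("bin",*fit([("top",B(37,52),m(140,50,45)),("top",B(205,40),m(140,-50,45)),("top",B(250,525),m(-140,-50,45)),("top",B(78,535),m(-140,50,45)),
 ("scene",np.array([255,188]),m(-140,-50,45)),("scene",np.array([293,183]),m(-140,50,45))],0,[.6,.0,0]))
print("mat",*fit([("top",A(360,70),m(75,85,6)),("top",A(675,95),m(75,-85,6)),("top",A(653,370),m(-75,-85,6)),("top",A(337,347),m(-75,85,6))],0,[.6,.2,0]))
print("cup",p2w("top",C(146,436),.065))
for u,v in((86,170),(166,165),(103,240),(168,236),(102,304),(181,303)): print("knob",p2w("top",B(u,v),.0195))
for nm,uv,z in(("tape",(318.5,282.5),.024),("bottle",(217,130),.11),("drv",(406,100),.013),("drvtip",(397,172),.013),("tcp",0,0)):
  if uv: print(nm,p2w("top",uv,z))
print(w2p("top",[0,0,0]),w2p("top",ctrl.state()["tcp_pos"]))
print(R.from_rotvec(ctrl.state()["orientation"]).as_matrix().round(3))
E
python3 est.py
```

```text
scoop [0.57618273 0.26731523 0.06356202] [[-0.3  0.3]
 [-1.7 -0.8]
 [-0.9 -0.8]
 [-0.8 -0.7]
 [-0.2 -0.5]
 [-0.5  0.2]
 [-0.9 -0.2]
 [-1.   0.1]
 [-1.2  0.5]
 [-1.  -0.7]
 [-0.4 -1.7]]
bin [0.61038457 0.04341053 0.0490197 ] [[-0.3 -0. ]
 [ 0.6 -0.2]
 [-0.6 -0.7]
 [-1.4  0. ]
 [-1.4 -0.1]
 [-0.5 -1.6]]
mat [ 0.56553131  0.25710296 -0.09909567] [[ 0.  -0.2]
 [ 0.3 -0.7]
 [ 0.2  0.4]
 [-0.5  0.4]]
cup [ 0.60924168 -0.29977654  0.065     ]
knob [0.68246447 0.07297757 0.0195    ]
knob [0.68416044 0.02569521 0.0195    ]
knob [0.64052108 0.06407237 0.0195    ]
knob [0.64185318 0.02577198 0.0195    ]
knob [0.60265663 0.06568087 0.0195    ]
knob [0.60198683 0.01932609 0.0195    ]
tape [ 0.37849917 -0.02105175  0.024     ]
bottle [0.76387991 0.22298564 0.11      ]
drv [ 0.85977011 -0.27493306  0.013     ]
drvtip [ 0.66369756 -0.24102801  0.013     ]
[314.53813789 430.64439673] [ 21.94772409 352.9301641 ]
[[-0.919  0.394 -0.001]
 [ 0.394  0.919 -0.001]
 [-0.    -0.001 -1.   ]]
```

```bash
sed -i 's#110+u/5,170+v/5#109.6+u/5,169.6+v/5#;s#320+u/5,140+v/5#319.6+u/5,139.6+v/5#;s#260+u/4.5,130+v/4.5#259.6+u/4.5,129.6+v/4.5#;s#390+u/4,80+v/4#389.6+u/4,79.6+v/4#' est.py; python3 est.py
cat >> h.py <<'E'
import json
def log():
    s=ctrl.state(); 
    with open("log.jsonl","a") as f: f.write(json.dumps({k:(v.tolist() if hasattr(v,"tolist") else v) for k,v in s.items()})+"\n")
    return s
def Rtool(yaw,tilt):
    # tilt>0: nose-up rotation (deg) of scoop w.r.t. tool-down grasp ; yaw rad heading of scoop
    f=R.from_euler("z",yaw)*R.from_euler("y",-tilt,degrees=True)
    base=np.array([[-1,0,0],[0,1,0],[0,0,-1]]).T  # tool x=-fwd,y=left,z=down
    return f*R.from_matrix(base)
def delta(pos,Rt):
    s=ctrl.state(); R0=R.from_rotvec(s["orientation"])
    return np.round(R0.inv().apply(np.asarray(pos)-s["tcp_pos"])*1000,1),np.round((R0.inv()*Rt).as_rotvec(degrees=True),1)
E
python3 - <<'E'
from h import *
log(); print(delta([.471,.260,.20],Rtool(.064,0)))
E
```

```text
scoop [0.57632584 0.26753661 0.06404482] [[ 0.   0.7]
 [-1.4 -0.4]
 [-0.6 -0.4]
 [-0.5 -0.3]
 [ 0.1 -0.1]
 [-0.2  0.5]
 [-0.4  0.3]
 [-0.5  0.5]
 [-0.7  1. ]
 [-0.5 -0.3]
 [ 0.1 -1.3]]
bin [0.61127324 0.04411856 0.05059779] [[-0.3  0.1]
 [ 0.6 -0.2]
 [-0.4 -0.7]
 [-1.2  0.1]
 [-1.2  0.2]
 [-0.2 -1.4]]
mat [ 0.56662917  0.25815428 -0.09906443] [[ 0.  -0.2]
 [ 0.3 -0.6]
 [ 0.2  0.4]
 [-0.5  0.4]]
cup [ 0.61029147 -0.29881784  0.065     ]
knob [0.68356833 0.07401137 0.0195    ]
knob [0.68526458 0.02672543 0.0195    ]
knob [0.64161832 0.06510237 0.0195    ]
knob [0.64295064 0.02679908 0.0195    ]
knob [0.60374792 0.06670819 0.0195    ]
knob [0.60307802 0.02034974 0.0195    ]
tape [ 0.37849917 -0.02105175  0.024     ]
bottle [0.76387991 0.22298564 0.11      ]
drv [ 0.85977011 -0.27493306  0.013     ]
drvtip [ 0.66369756 -0.24102801  0.013     ]
[314.53813789 430.64439673] [ 21.94772409 352.9301641 ]
[[-0.919  0.394 -0.001]
 [ 0.394  0.919 -0.001]
 [-0.    -0.001 -1.   ]]
(array([-330.5, -250.1,   30.9]), array([ -0.1,  -0. , -26.9]))
```

apply_moves:
  xyz:
    - [-33, -25, 3]
    - [-66, -50, 6]
    - [-99, -75, 9]
    - [-132, -100, 12]
    - [-165, -125, 15]
    - [-198, -150, 18]
    - [-231, -175, 21]
    - [-264, -200, 24]
    - [-297, -225, 27]
    - [-330, -250, 30]
  delta_rot:
    - [0, 0, -2.7]
    - [0, 0, -5.4]
    - [0, 0, -8.1]
    - [0, 0, -10.8]
    - [0, 0, -13.5]
    - [0, 0, -16.2]
    - [0, 0, -18.9]
    - [0, 0, -21.6]
    - [0, 0, -24.3]
    - [0, 0, -26.9]
  gripper: [0, 0, 0, 0, 0, 0, 0, 0, 0, 0]

```text
t: 1.1
tcp_pos: [0.471, 0.2586, 0.2006]
orientation: [0.105, -3.139, 0.003]
ft_force: [0.4, -0.7, 0.5]
finger_gap: 0.999
```

Run:
```python
from h import *
s=log(); print(s["qpos"].round(3),s["tcp_pos"],s["t"]); print(delta([.471,.260,.20],Rtool(.064,0)))
```

```text
[-0.548  0.404 -0.06   1.842  0.031  0.898  1.015] [0.47099882 0.25862435 0.20063042] 1.1
(array([-0.1,  1.4,  0.6]), array([-0.1, -0.1,  0.2]))
```

Run:
```python
from h import *
print(delta([.4945,.2623,.059],Rtool(.064,0)))
```

```text
(array([-23.8,   2.3, 141.6]), array([-0.1, -0.1,  0.2]))
```

apply_moves:
  xyz:
    - [-12, 1, 20]
    - [-24, 2, 45]
    - [-24, 2, 75]
    - [-24, 2, 100]
    - [-24, 2, 120]
    - [-24, 2, 134]
    - [-24, 2, 141]
    - [-24, 2, 141.5]
    - [-24, 2, 141.5]
    - [-24, 2, 141.5]
  delta_rot:
    - [0, 0, 0]
    - [0, 0, 0.2]
    - [0, 0, 0.2]
    - [0, 0, 0.2]
    - [0, 0, 0.2]
    - [0, 0, 0.2]
    - [0, 0, 0.2]
    - [0, 0, 0.2]
    - [0, 0, 0.2]
    - [0, 0, 0.2]
  gripper: [0, 0, 0, 0, 0, 0, 0, 0, 0, 0.3]

```text
t: 2.1
tcp_pos: [0.4952, 0.2623, 0.0599]
orientation: [-0.099, 3.14, -0.001]
ft_force: [-0.2, 0.2, 0.7]
finger_gap: 0.857
```

Run:
```python
from h import *
s=log(); a=ctrl.camera("top");b=ctrl.camera("scene")
crop("",a,160,150,270,290,4,"pics/d1.png");crop("",b,310,100,450,240,4,"pics/d2.png")
cv2.imwrite("pics/d3.png",np.hstack([cv2.imread("pics/d1.png")[:,:],cv2.imread("pics/d2.png")][:1]) )
```

```text
(no output)
```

View pics/d1.png

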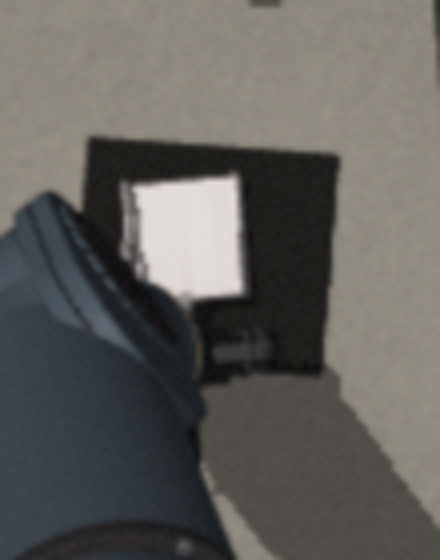

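View pics/d2.png

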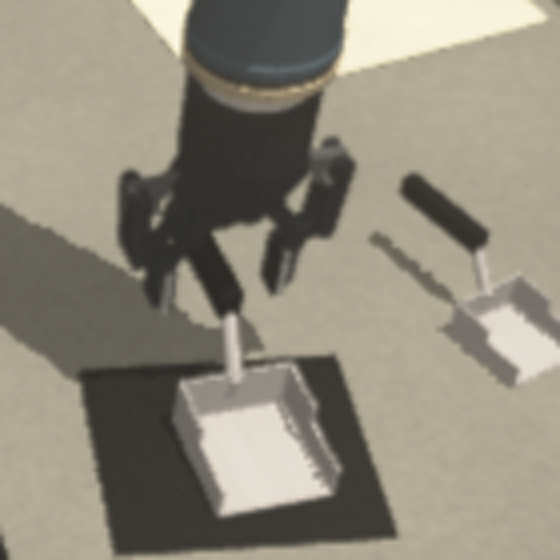

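The scene crop shows the fingers straddling the handle, with the front end of the handle visible between them at crop (215,270). I'll close on it.

apply_moves:
  xyz:
    - [0, 0, 1]
    - [0, 0, 1]
    - [0, 0, 1]
    - [0, 0, 1]
    - [0, 0, 1]
    - [0, 0, 1]
    - [0, 0, 1]
    - [0, 0, 1]
    - [0, 0, 1]
    - [0, 0, 1]
  delta_rot:
    - [0, 0, 0]
    - [0, 0, 0]
    - [0, 0, 0]
    - [0, 0, 0]
    - [0, 0, 0]
    - [0, 0, 0]
    - [0, 0, 0]
    - [0, 0, 0]
    - [0, 0, 0]
    - [0, 0, 0]
  gripper: [0.5, 1, 1, 1, 1, 1, 1, 1, 1, 1]

```text
t: 3.2
tcp_pos: [0.495, 0.2623, 0.0591]
orientation: [-0.099, 3.14, -0.001]
ft_force: [-1.6, 0.6, 5.3]
finger_gap: 0.181
```

apply_moves:
  xyz:
    - [0, 0, -5]
    - [0, 0, -15]
    - [0, 0, -30]
    - [0, 0, -50]
    - [0, 0, -70]
    - [0, 0, -90]
    - [0, 0, -105]
    - [0, 0, -115]
    - [0, 0, -120]
    - [0, 0, -120]
  delta_rot:
    - [0, 0, 0]
    - [0, 0, 0]
    - [0, 0, 0]
    - [0, 0, 0]
    - [0, 0, 0]
    - [0, 0, 0]
    - [0, 0, 0]
    - [0, 0, 0]
    - [0, 0, 0]
    - [0, 0, 0]
  gripper: [1, 1, 1, 1, 1, 1, 1, 1, 1, 1]

```text
t: 4.2
tcp_pos: [0.4951, 0.2624, 0.1795]
orientation: [-0.099, 3.139, -0.001]
ft_force: [0.1, -0.1, -1.2]
finger_gap: 0.176
```

Run:
```python
from h import *
s=log(); print(s["t"],s["tcp_pos"],R.from_rotvec(s["orientation"]).as_matrix().round(3),s["ft_force"],s["ft_torque"],s["finger_gap"])
a=ctrl.camera("top");b=ctrl.camera("scene")
crop("",a,150,130,290,290,4,"pics/e1.png");crop("",b,310,60,450,230,4,"pics/e2.png")
```

```text
4.2 [0.49512689 0.26244419 0.17949725] [[-0.998 -0.063  0.001]
 [-0.063  0.998 -0.001]
 [-0.001 -0.001 -1.   ]] [ 0.06167796 -0.08807654 -1.20110312] [0.03837768 0.11377521 0.00311858] 0.17582423918956716
```

View pics/e1.png

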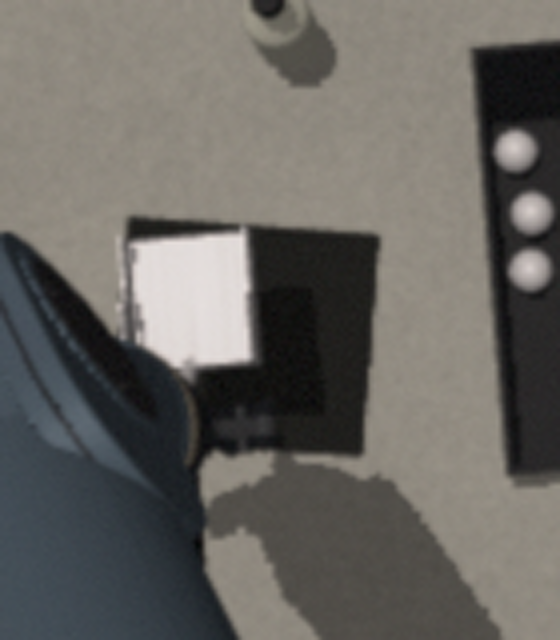

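View pics/e2.png

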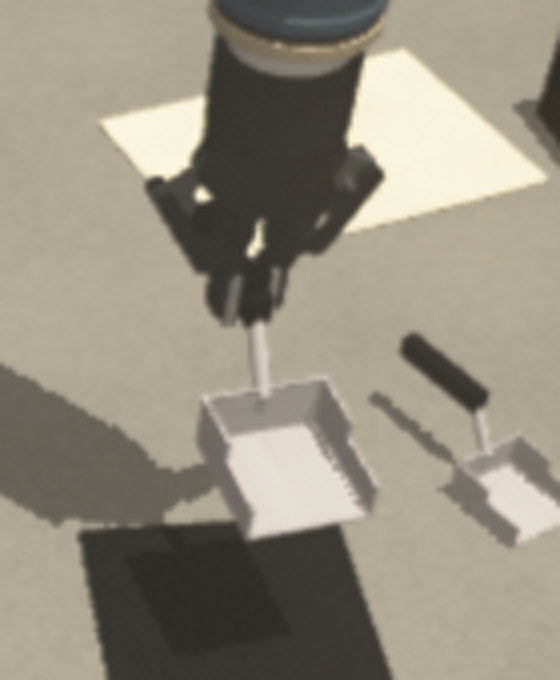

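Run:
```python
from h import *
A=lambda u,v:np.array([149.6+u/4,129.6+v/4]);S=lambda u,v:np.array([309.6+u/4,59.6+v/4])
obs=[("scene",S(250,540),(40,-37,0)),("scene",S(375,505),(40,37,0)),("scene",S(200,400),(-40,-37,36)),("scene",S(328,375),(-40,37,36)),("scene",S(378,488),(40,37,24)),("top",A(248,227),(40,-37,24)),("top",A(258,362),(-40,-37,36)),("top",A(120,235),(40,37,24))]
from scipy.optimize import least_squares
x0=np.array([.5764,.2676,.1264,0,0,.064])
def f(x): 
    Q=R.from_euler("ZYX",x[3:][::-1]); return np.array([w2p(n,Q.apply(np.array(q)/1000)+x[:3])-uv for n,uv,q in obs])
print(f(x0).round(1))
s=least_squares(lambda x:np.r_[f(x).ravel(),(x-x0)/[.004,.004,.004,.02,.02,.02]],x0); print((s.x-x0).round(4)); print(f(s.x).round(1))
```

```text
[[-0.7 -0.1]
 [-0.5  2.7]
 [ 0.9 -1.2]
 [-0.3 -0.3]
 [ 1.  -0.7]
 [-0.7 -0.2]
 [-1.4 -0.3]
 [-0.2  0.7]]
[ 0.0003 -0.0005  0.0002  0.0182 -0.0078  0.0044]
[[-0.8  0.1]
 [-0.5  2.4]
 [ 0.4 -0.8]
 [-0.8 -0.5]
 [ 0.7 -1.1]
 [-0.4 -0.3]
 [-0.8 -0.4]
 [ 0.   0.6]]
```

```bash
cat >> h.py <<'E'
OFF=np.array([.0815,0,-.0531]); BIN=np.array([.6113,.0441]); BY=.0506
def scoop_tgt(o,yaw,tilt):
    Q=R.from_euler("z",yaw)*R.from_euler("y",-tilt,degrees=True)
    return delta(np.asarray(o)-Q.apply(OFF),Rtool(yaw,tilt))
def bin2w(x,y,z): c,s=np.cos(BY),np.sin(BY); return np.array([BIN[0]+c*x-s*y,BIN[1]+s*x+c*y,z])
def lip_tgt(l,yaw,tilt): 
    Q=R.from_euler("z",yaw)*R.from_euler("y",-tilt,degrees=True); return scoop_tgt(np.asarray(l)-Q.apply([.04,0,0]),yaw,tilt)
def scoop_now():
    s=ctrl.state(); T=R.from_rotvec(s["orientation"]); Q=T*R.from_matrix(np.array([[-1,0,0],[0,1,0],[0,0,-1]])).inv()
    o=s["tcp_pos"]+Q.apply(OFF); l=o+Q.apply([.04,0,0]); c,sn=np.cos(BY),np.sin(BY)
    b=lambda p:np.round([1000*(c*(p[0]-BIN[0])+sn*(p[1]-BIN[1])),1000*(-sn*(p[0]-BIN[0])+c*(p[1]-BIN[1])),1000*p[2]],1)
    e=Q.as_euler("ZYX",degrees=True).round(1)
    print("t",s["t"],"origin",o.round(4),"bin:",b(o),"lip bin:",b(l),"yaw,-tilt,roll",e,"F",s["ft_force"].round(1),"gap",round(s["finger_gap"],3),"q",s["qpos"].round(2))
E
python3 - <<'E'
from h import *
scoop_now(); print(scoop_tgt(bin2w(-.070,.001,.075),BY,0)); print(scoop_tgt(bin2w(-.070,.001,.0055),BY,0))
E
```

```text
t 4.3 origin [0.576  0.2673 0.1253] bin: [-24.  224.7 125.3] lip bin: [ 16.  225.2 125.3] yaw,-tilt,roll [ 3.6  0.  -0.1] F [ 0.1 -0.3 -1.8] gap 0.175 q [-0.53  0.46 -0.06  1.82  0.03  0.87  1.03]
(array([  48.8, -222.1,   50.7]), array([-0.1, -0. ,  0.7]))
(array([  48.8, -222. ,  120.2]), array([-0.1, -0. ,  0.7]))
```

apply_moves:
  xyz:
    - [3, -12, 2]
    - [9, -40, 8]
    - [17, -75, 15]
    - [25, -112, 25]
    - [33, -150, 34]
    - [40, -182, 42]
    - [45, -207, 48]
    - [48, -219, 50]
    - [49, -222, 50]
    - [49, -222, 50]
  delta_rot:
    - [0, 0, 0]
    - [0, 0, 0.2]
    - [0, 0, 0.4]
    - [0, 0, 0.7]
    - [0, 0, 0.7]
    - [0, 0, 0.7]
    - [0, 0, 0.7]
    - [0, 0, 0.7]
    - [0, 0, 0.7]
    - [0, 0, 0.7]
  gripper: [1, 1, 1, 1, 1, 1, 1, 1, 1, 1]

```text
t: 5.3
tcp_pos: [0.4598, 0.0377, 0.1289]
orientation: [0.08, -3.14, 0.002]
ft_force: [0.6, -0.0, -0.7]
finger_gap: 0.174
```

Run:
```python
from h import *
log();scoop_now(); print(scoop_tgt(bin2w(-.070,.001,.0055),BY,0))
a=ctrl.camera("top");b=ctrl.camera("scene")
crop("",a,250,120,350,260,4,"pics/f1.png");crop("",b,200,130,350,300,4,"pics/f2.png")
```

```text
t 5.3 origin [0.5412 0.0418 0.0758] bin: [-70.1   1.3  75.8] lip bin: [-30.1   1.3  75.7] yaw,-tilt,roll [ 2.9  0.  -0.1] F [ 0.6 -0.  -0.7] gap 0.174 q [-0.15  0.4  -0.05  2.11  0.03  0.63  1.4 ]
(array([-0.1, -0.2, 70.3]), array([-0.1, -0. ,  0. ]))
```

View pics/f1.png

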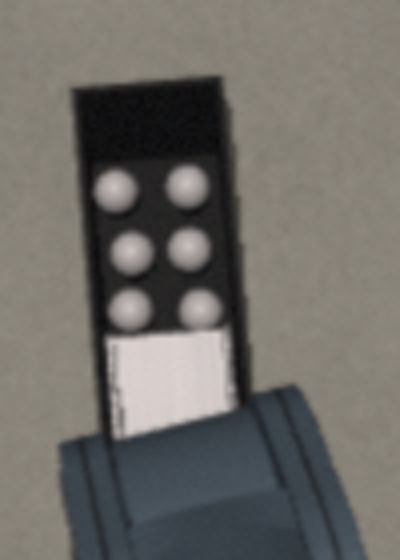

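View pics/f2.png

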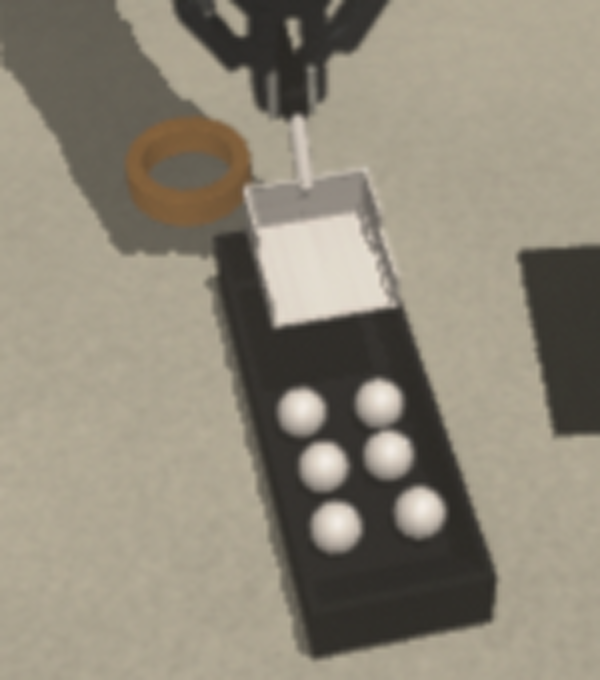

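apply_moves:
  xyz:
    - [0, 0, 6]
    - [0, 0, 15]
    - [0, 0, 25]
    - [0, 0, 35]
    - [0, 0, 45]
    - [0, 0, 54]
    - [0, 0, 61]
    - [0, 0, 66]
    - [0, 0, 69]
    - [0, 0, 69]
  delta_rot:
    - [0, 0, 0]
    - [0, 0, 0]
    - [0, 0, 0]
    - [0, 0, 0]
    - [0, 0, 0]
    - [0, 0, 0]
    - [0, 0, 0]
    - [0, 0, 0]
    - [0, 0, 0]
    - [0, 0, 0]
  gripper: [1, 1, 1, 1, 1, 1, 1, 1, 1, 1]

```text
t: 6.4
tcp_pos: [0.4601, 0.0387, 0.0597]
orientation: [0.083, -3.14, 0.001]
ft_force: [0.3, 0.6, -0.7]
finger_gap: 0.177
```

Run:
```python
from h import *
log();scoop_now(); print(lip_tgt(bin2w(.090,.001,.0055),BY,0))
a=ctrl.camera("top");b=ctrl.camera("scene")
crop("",a,250,120,350,260,4,"pics/g1.png");crop("",b,200,130,350,300,4,"pics/g2.png")
```

```text
t 6.4 origin [0.5415 0.043  0.0066] bin: [-69.8   2.4   6.6] lip bin: [-29.8   2.5   6.6] yaw,-tilt,roll [ 3.  0. -0.] F [ 0.3  0.6 -0.7] gap 0.177 q [-0.16  0.52 -0.04  2.18  0.05  0.44  1.39]
(array([-119.8,   -1.5,    1.1]), array([-0. , -0. ,  0.1]))
```

View pics/g1.png

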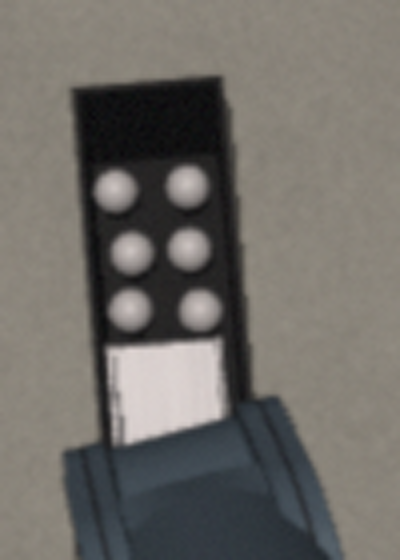

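View pics/g2.png

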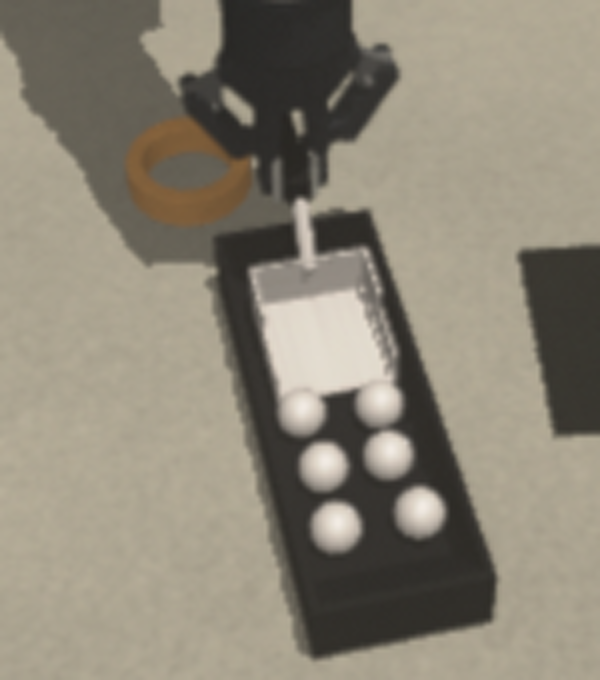

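apply_moves:
  xyz:
    - [-5, -3, 1]
    - [-13, -4, 1]
    - [-24, -4, 1]
    - [-36, -4, 1]
    - [-48, -4, 1]
    - [-60, -4, 1]
    - [-72, -4, 1]
    - [-84, -4, 1]
    - [-96, -4, 1]
    - [-100, -4, 1]
  delta_rot:
    - [0, 0, 0]
    - [0, 0, 0]
    - [0, 0, 0]
    - [0, 0, 0]
    - [0, 0, 0]
    - [0, 0, 0]
    - [0, 0, 0]
    - [0, 0, 0]
    - [0, 0, 0]
    - [0, 0, 0]
  gripper: [1, 1, 1, 1, 1, 1, 1, 1, 1, 1]

```text
t: 7.5
tcp_pos: [0.5622, 0.0403, 0.059]
orientation: [-0.083, 3.139, -0.001]
ft_force: [-0.2, 0.1, -2.7]
finger_gap: 0.176
```

Run:
```python
from h import *
log();scoop_now(); print(lip_tgt(bin2w(.093,-.0015,.0055),BY,0))
a=ctrl.camera("top");b=ctrl.camera("scene")
crop("",a,250,120,350,260,4,"pics/i1.png");crop("",b,200,130,350,300,4,"pics/i2.png")
```

```text
t 7.5 origin [0.6437 0.0445 0.006 ] bin: [32.3 -1.2  6. ] lip bin: [72.3 -1.1  6.1] yaw,-tilt,roll [ 3.  -0.1 -0. ] F [-0.2  0.1 -2.7] gap 0.176 q [-0.13  0.62 -0.04  1.92  0.05  0.6   1.42]
(array([-20.7,  -0.2,   0.4]), array([-0. ,  0.1,  0.1]))
```

View pics/i1.png

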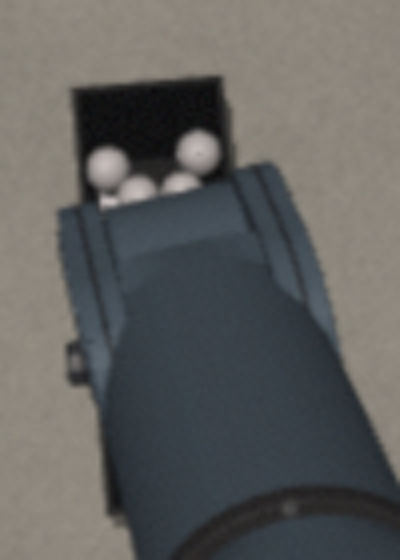

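View pics/i2.png

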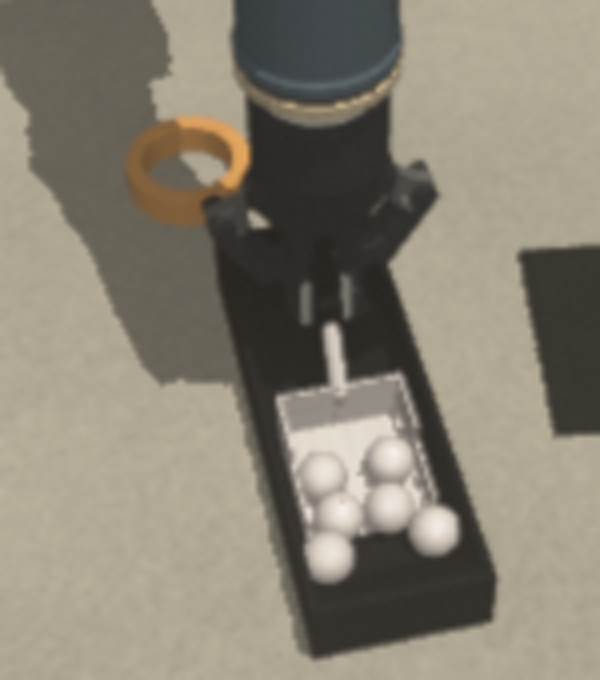

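Run:
```python
from h import *
for x,z,t in((32.2,8,2),(32,11,6),(31.5,15,10),(28,18,12),(20,22,13),(17,30,14),(17,42,16),(17,58,18),(17,74,20),(17,82,20)):
    print(scoop_tgt(bin2w(x/1000,-.0012,z/1000),BY+.001,t))
```

```text
(array([0.7, 0.2, 0.7]), array([-0. , -2. ,  0.1]))
(array([4.2, 0.2, 3.7]), array([-0. , -6. ,  0.1]))
(array([7.6, 0.2, 5.8]), array([ -0. , -10. ,   0.1]))
(array([12.4,  0.2,  5.9]), array([ -0. , -12. ,   0.1]))
(array([21. ,  0.2,  3.5]), array([ -0. , -13. ,   0.1]))
(array([24.6,  0.2, -2.9]), array([ -0. , -14. ,   0.1]))
(array([ 25.6,   0.2, -11.6]), array([ -0. , -16. ,   0.1]))
(array([ 26.5,   0.2, -24.4]), array([ -0. , -18. ,   0.1]))
(array([ 27.4,   0.2, -37.1]), array([ -0. , -20. ,   0.1]))
(array([ 27.4,   0.2, -45.1]), array([ -0. , -20. ,   0.1]))
```

apply_moves:
  xyz:
    - [0.7, 0, 0.7]
    - [2.5, 0, 2]
    - [4.2, 0, 3.7]
    - [6, 0, 5]
    - [7.6, 0, 5.8]
    - [10, 0, 6]
    - [12.4, 0, 5.8]
    - [17, 0, 4.5]
    - [21, 0, 3.5]
    - [21, 0, 3.5]
  delta_rot:
    - [0, -2, 0]
    - [0, -4, 0]
    - [0, -6, 0]
    - [0, -8, 0]
    - [0, -10, 0]
    - [0, -11, 0]
    - [0, -12, 0]
    - [0, -12.5, 0]
    - [0, -13, 0]
    - [0, -13, 0]
  gripper: [1, 1, 1, 1, 1, 1, 1, 1, 1, 1]

```text
t: 8.6
tcp_pos: [0.5389, 0.0388, 0.0554]
orientation: [-0.077, 2.914, 0.007]
ft_force: [0.2, -0.6, -3.2]
finger_gap: 0.173
```

Run:
```python
from h import *
log();scoop_now(); 
b=ctrl.camera("scene")
crop("",b,200,130,350,300,4,"pics/j2.png")
```

```text
t 8.6 origin [0.6301 0.0436 0.022 ] bin: [18.7 -1.5 22. ] lip bin: [57.7 -1.4 30.9] yaw,-tilt,roll [  3.  -13.   -0.1] F [ 0.2 -0.6 -3.2] gap 0.173 q [-0.19  0.55  0.02  2.2   0.11  0.17  1.34]
```

View pics/j2.png

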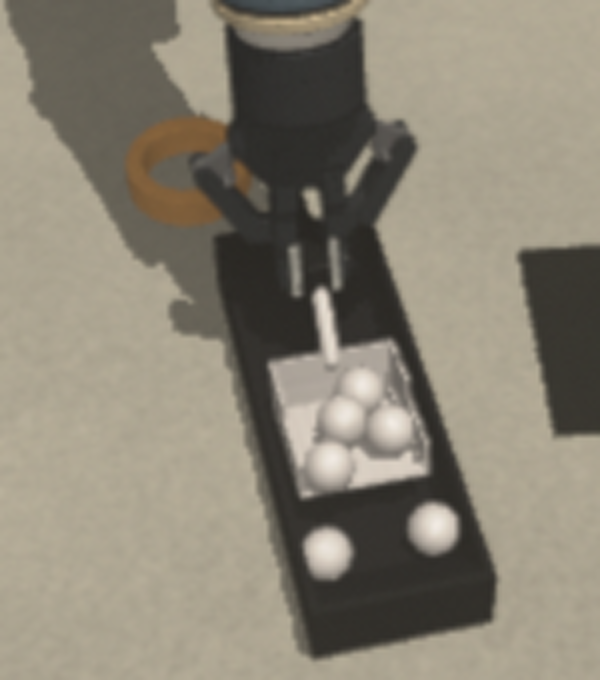

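Four knobs are in the pan, at crop (360,385), (343,420), (388,428) and (328,467). Two stay in the bin at (327,553) and (433,528). Joint 6 is at its lower limit, so I'll lift while easing the tilt slightly.

Run:
```python
from h import *
for x,z,t in((19,24,12.5),(20,30,12),(21,40,12),(22,52,12.5),(23,65,13),(24,78,14),(25,90,15),(26,100,16),(26,106,16),(26,108,16)):
    print(scoop_tgt(bin2w(x/1000,-.0012,z/1000),BY+.001,t))
```

```text
(array([-0.3,  0.3, -2.7]), array([-0. ,  0.5,  0.1]))
(array([-3.1,  0.3, -9. ]), array([-0. ,  1. ,  0.1]))
(array([ -6.3,   0.2, -18.5]), array([-0. ,  1. ,  0.1]))
(array([ -9.5,   0.2, -29.3]), array([-0. ,  0.5,  0.1]))
(array([-12.9,   0.2, -41. ]), array([-0. ,  0. ,  0.1]))
(array([-15.9,   0.2, -52. ]), array([-0. , -1. ,  0.1]))
(array([-18.7,   0.2, -62. ]), array([-0. , -2. ,  0.1]))
(array([-21.1,   0.2, -70.1]), array([-0. , -3. ,  0.1]))
(array([-22.4,   0.2, -75.9]), array([-0. , -3. ,  0.1]))
(array([-22.9,   0.2, -77.9]), array([-0. , -3. ,  0.1]))
```

apply_moves:
  xyz:
    - [-0.3, 0, -2.7]
    - [-3.1, 0, -9]
    - [-6.3, 0, -18.5]
    - [-9.5, 0, -29]
    - [-12.9, 0, -41]
    - [-15.9, 0, -52]
    - [-18.7, 0, -62]
    - [-21, 0, -70]
    - [-22.4, 0, -76]
    - [-23, 0, -78]
  delta_rot:
    - [0, 0.5, 0]
    - [0, 1, 0]
    - [0, 1, 0]
    - [0, 0.5, 0]
    - [0, 0, 0]
    - [0, -1, 0]
    - [0, -2, 0]
    - [0, -3, 0]
    - [0, -3, 0]
    - [0, -3, 0]
  gripper: [1, 1, 1, 1, 1, 1, 1, 1, 1, 1]

```text
t: 9.65
tcp_pos: [0.5447, 0.0394, 0.1376]
orientation: [-0.076, 2.86, 0.01]
ft_force: [0.3, 0.2, -3.3]
finger_gap: 0.173
```

Run:
```python
from h import *
log();scoop_now(); 
b=ctrl.camera("scene")
crop("",b,200,110,350,300,4,"pics/k2.png")
```

```text
t 9.65 origin [0.6376 0.0443 0.1091] bin: [ 26.3  -1.2 109.1] lip bin: [ 64.7  -1.1 120.1] yaw,-tilt,roll [  3.  -16.1  -0. ] F [ 0.3  0.2 -3.3] gap 0.173 q [-0.19  0.39  0.01  2.16  0.11  0.32  1.34]
```

View pics/k2.png

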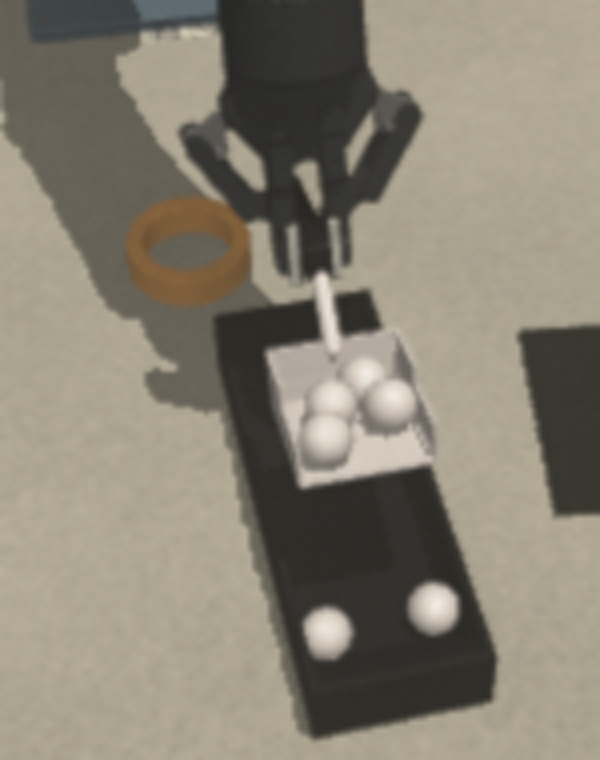

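```bash
cat > sweep.py <<'E'
from h import *
import sys
r0,z0,t0,a0,y0,r1,z1,t1,a1,y1=map(float,sys.argv[1:11])
X=[];D=[]
for k in range(1,11):
    u=k/10; s=u*u*(3-2*u)
    if k==10:s=1
    r,z,t,a,y=[p+(q-p)*s for p,q in((r0,r1),(z0,z1),(t0,t1),(a0,a1),(y0,y1))]
    a=np.radians(a); d=lip_tgt([r*np.cos(a),r*np.sin(a),z],np.radians(y),t); X.append(d[0].round(0).tolist()); D.append(d[1].tolist())
print(X);print(D)
E
python3 - <<'E'
from h import *
p=bin2w(.0647,-.0011,.12);print(p,np.hypot(p[0],p[1]),np.degrees(np.arctan2(p[1],p[0])))
E
python3 sweep.py .6775 .120 16 3.9 3 .668 .145 18 -8 -10
```

```text
[0.67597283 0.04627383 0.12      ] 0.677554816456967 3.916082575618616
[[0.0, -3.0, -1.0], [0.0, -12.0, -2.0], [1.0, -24.0, -5.0], [2.0, -39.0, -8.0], [4.0, -55.0, -12.0], [6.0, -71.0, -16.0], [8.0, -86.0, -19.0], [10.0, -98.0, -22.0], [12.0, -106.0, -24.0], [13.0, -109.0, -25.0]]
[[0.1, 0.0, 0.4], [0.4, -0.2, 1.3], [0.8, -0.4, 2.7], [1.3, -0.6, 4.4], [1.8, -0.9, 6.3], [2.4, -1.2, 8.1], [2.9, -1.5, 9.8], [3.4, -1.7, 11.2], [3.7, -1.9, 12.1], [3.8, -1.9, 12.5]]
```

apply_moves:
  xyz:
    - [0, -3, -1]
    - [0, -12, -2]
    - [1, -24, -5]
    - [2, -39, -8]
    - [4, -55, -12]
    - [6, -71, -16]
    - [8, -86, -19]
    - [10, -98, -22]
    - [12, -106, -24]
    - [13, -109, -25]
  delta_rot:
    - [0.1, 0, 0.4]
    - [0.4, -0.2, 1.3]
    - [0.8, -0.4, 2.7]
    - [1.3, -0.6, 4.4]
    - [1.8, -0.9, 6.3]
    - [2.4, -1.2, 8.1]
    - [2.9, -1.5, 9.8]
    - [3.4, -1.7, 11.2]
    - [3.7, -1.9, 12.1]
    - [3.8, -1.9, 12.5]
  gripper: [1, 1, 1, 1, 1, 1, 1, 1, 1, 1]

```text
t: 10.7
tcp_pos: [0.5309, -0.0714, 0.1581]
orientation: [0.25, 2.818, -0.04]
ft_force: [-0.1, -0.1, -2.9]
finger_gap: 0.178
```

```bash
python3 - <<'E'
from h import *
log();scoop_now(); 
b=ctrl.camera("scene")
crop("",b,100,100,300,280,4,"pics/l2.png")
E
python3 sweep.py .668 .145 18 -8 -10 .66 .150 17 -19 -20
```

```text
t 10.7 origin [ 0.6234 -0.088   0.1327] bin: [   5.4 -132.5  132.7] lip bin: [  42.4 -141.1  145.1] yaw,-tilt,roll [-10.1 -18.   -0. ] F [-0.1 -0.1 -2.9] gap 0.178 q [-0.04  0.34  0.07  2.19  0.08  0.31  1.34]
[[-0.0, -2.0, 0.0], [-0.0, -10.0, -1.0], [0.0, -21.0, -2.0], [1.0, -36.0, -3.0], [2.0, -51.0, -4.0], [4.0, -66.0, -6.0], [6.0, -80.0, -8.0], [8.0, -92.0, -9.0], [10.0, -100.0, -10.0], [10.0, -102.0, -11.0]]
[[0.0, -0.0, 0.1], [0.3, 0.1, 0.9], [0.6, 0.2, 1.9], [1.0, 0.3, 3.2], [1.5, 0.5, 4.6], [1.9, 0.6, 6.1], [2.3, 0.8, 7.4], [2.7, 0.9, 8.4], [2.9, 0.9, 9.2], [3.0, 1.0, 9.4]]
```

View pics/l2.png

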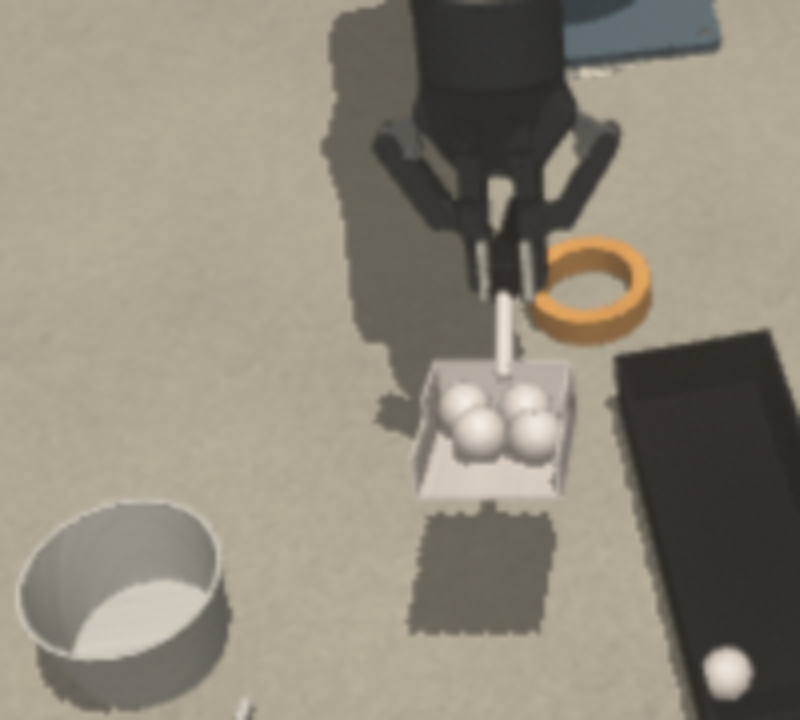

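apply_moves:
  xyz:
    - [0, -2, 0]
    - [0, -10, -1]
    - [0, -21, -2]
    - [1, -36, -3]
    - [2, -51, -4]
    - [4, -66, -6]
    - [6, -80, -8]
    - [8, -92, -9]
    - [10, -100, -10]
    - [10, -102, -11]
  delta_rot:
    - [0, 0, 0.1]
    - [0.3, 0.1, 0.9]
    - [0.6, 0.2, 1.9]
    - [1, 0.3, 3.2]
    - [1.5, 0.5, 4.6]
    - [1.9, 0.6, 6.1]
    - [2.3, 0.8, 7.4]
    - [2.7, 0.9, 8.4]
    - [2.9, 0.9, 9.2]
    - [3, 1, 9.4]
  gripper: [1, 1, 1, 1, 1, 1, 1, 1, 1, 1]

```text
t: 11.75
tcp_pos: [0.4995, -0.1705, 0.1654]
orientation: [0.498, 2.806, -0.076]
ft_force: [1.0, 0.7, -2.8]
finger_gap: 0.176
```

```bash
python3 sweep.py .66 .150 17 -19 -20 .66 .130 12 -26.1 -26.1
```

```text
[[-0.0, -1.0, 0.0], [-0.0, -6.0, 1.0], [-0.0, -14.0, 2.0], [-0.0, -23.0, 3.0], [0.0, -33.0, 4.0], [1.0, -43.0, 6.0], [2.0, -52.0, 7.0], [2.0, -60.0, 8.0], [3.0, -65.0, 8.0], [3.0, -67.0, 8.0]]
[[-0.0, 0.1, 0.1], [0.1, 0.5, 0.5], [0.3, 1.0, 1.2], [0.5, 1.7, 2.0], [0.7, 2.4, 2.8], [1.0, 3.2, 3.7], [1.1, 3.9, 4.5], [1.3, 4.4, 5.2], [1.4, 4.8, 5.6], [1.4, 4.9, 5.8]]
```

apply_moves:
  xyz:
    - [0, -1, 0]
    - [0, -6, 1]
    - [0, -14, 2]
    - [0, -23, 3]
    - [0, -33, 4]
    - [1, -43, 6]
    - [2, -52, 7]
    - [2, -60, 8]
    - [3, -65, 8]
    - [3, -67, 8]
  delta_rot:
    - [0, 0.1, 0.1]
    - [0.1, 0.5, 0.5]
    - [0.3, 1, 1.2]
    - [0.5, 1.7, 2]
    - [0.7, 2.4, 2.8]
    - [1, 3.2, 3.7]
    - [1.1, 3.9, 4.5]
    - [1.3, 4.4, 5.2]
    - [1.4, 4.8, 5.6]
    - [1.4, 4.9, 5.8]
  gripper: [1, 1, 1, 1, 1, 1, 1, 1, 1, 1]

```text
t: 12.75
tcp_pos: [0.4757, -0.2338, 0.1569]
orientation: [0.664, 2.86, -0.069]
ft_force: [-0.3, -0.4, -2.3]
finger_gap: 0.18
```

```bash
python3 - <<'E'
from h import *
log();scoop_now(); 
a=ctrl.camera("top");b=ctrl.camera("scene")
crop("",a,350,130,480,280,4,"pics/m1.png");crop("",b,70,130,230,300,4,"pics/m2.png")
E
python3 sweep.py .66 .130 12 -26.1 -26.1 .655 .100 2 -26.1 -26.1
```

```text
t 12.75 origin [ 0.5572 -0.2738  0.1219] bin: [ -70.2 -314.7  121.9] lip bin: [ -36.  -333.7  130.2] yaw,-tilt,roll [-26.2 -12.    0. ] F [-0.3 -0.4 -2.3] gap 0.18 q [ 0.3   0.36  0.07  2.11 -0.02  0.46  1.5 ]
[[0.0, 0.0, 0.0], [0.0, 0.0, 1.0], [0.0, 0.0, 2.0], [0.0, 0.0, 3.0], [0.0, 0.0, 4.0], [0.0, 0.0, 5.0], [0.0, 0.0, 6.0], [0.0, 0.0, 7.0], [0.0, 0.0, 8.0], [0.0, 0.0, 8.0]]
[[0.0, 0.3, -0.0], [0.0, 1.1, -0.0], [0.0, 2.2, -0.0], [0.0, 3.6, -0.0], [0.0, 5.0, -0.0], [0.0, 6.5, -0.0], [0.0, 7.9, -0.0], [0.0, 9.0, -0.0], [0.0, 9.8, -0.0], [0.0, 10.0, -0.0]]
```

View pics/m1.png

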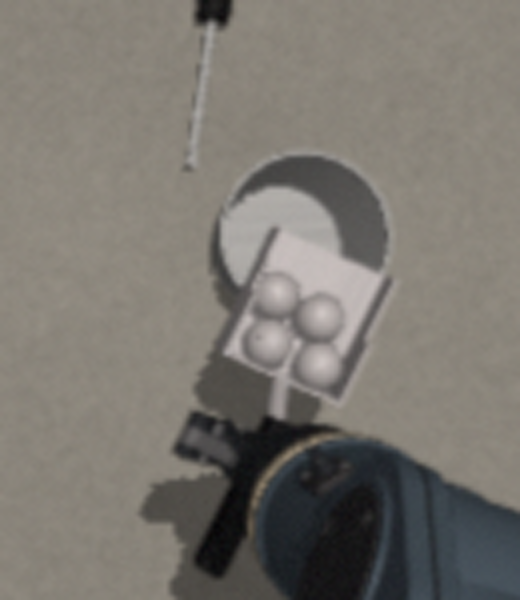

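View pics/m2.png

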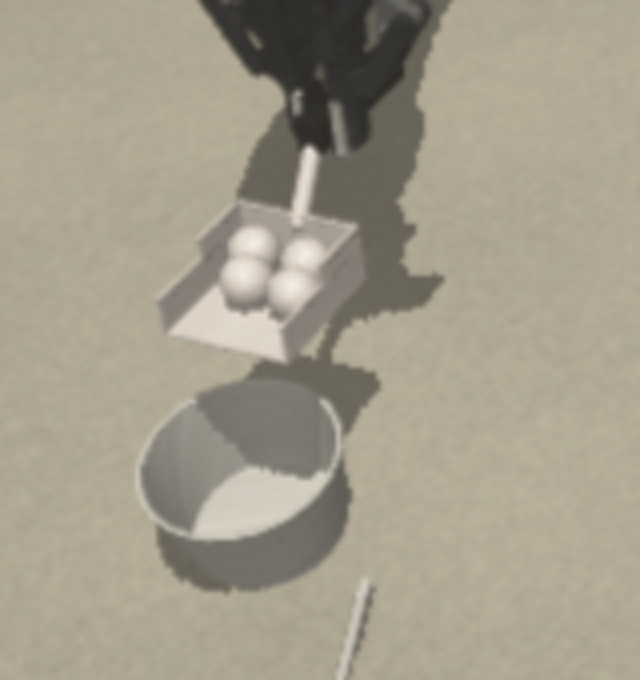

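apply_moves:
  xyz:
    - [0, 0, 0]
    - [0, 0, 1]
    - [0, 0, 2]
    - [0, 0, 3]
    - [0, 0, 4]
    - [0, 0, 5]
    - [0, 0, 6]
    - [0, 0, 7]
    - [0, 0, 8]
    - [0, 0, 8]
  delta_rot:
    - [0, 0.3, 0]
    - [0, 1.1, 0]
    - [0, 2.2, 0]
    - [0, 3.6, 0]
    - [0, 5, 0]
    - [0, 6.5, 0]
    - [0, 7.9, 0]
    - [0, 9, 0]
    - [0, 9.8, 0]
    - [0, 10, 0]
  gripper: [1, 1, 1, 1, 1, 1, 1, 1, 1, 1]

```text
t: 13.85
tcp_pos: [0.4777, -0.2341, 0.1489]
orientation: [0.702, 3.027, -0.011]
ft_force: [0.1, 0.1, -2.9]
finger_gap: 0.18
```

```bash
python3 - <<'E'
from h import *
scoop_now()
E
python3 sweep.py .655 .100 2 -26.1 -26.1 .655 .082 -26 -26.1 -26.1
```

```text
t 13.85 origin [ 0.5525 -0.2707  0.0987] bin: [ -74.7 -311.5   98.7] lip bin: [ -39.7 -330.8  100.1] yaw,-tilt,roll [-26.1  -2.    0. ] F [ 0.1  0.1 -2.9] gap 0.18 q [ 0.32  0.44  0.06  1.95 -0.04  0.71  1.52]
[[-0.0, 0.0, -1.0], [-3.0, 0.0, -4.0], [-6.0, 0.0, -9.0], [-10.0, 0.0, -14.0], [-16.0, 0.0, -19.0], [-22.0, 0.0, -24.0], [-28.0, 0.0, -27.0], [-33.0, 0.0, -30.0], [-37.0, 0.0, -32.0], [-38.0, 0.0, -33.0]]
[[0.0, 0.8, -0.0], [0.0, 2.9, -0.0], [0.0, 6.0, -0.0], [0.0, 9.9, 0.0], [0.0, 14.0, 0.0], [0.0, 18.1, 0.0], [0.0, 21.9, 0.0], [0.0, 25.1, 0.0], [0.0, 27.2, 0.0], [0.0, 28.0, 0.0]]
```

apply_moves:
  xyz:
    - [0, 0, -1]
    - [-3, 0, -4]
    - [-6, 0, -9]
    - [-10, 0, -14]
    - [-16, 0, -19]
    - [-22, 0, -24]
    - [-28, 0, -27]
    - [-33, 0, -30]
    - [-37, 0, -32]
    - [-38, 0, -33]
  delta_rot:
    - [0, 0.8, 0]
    - [0, 2.9, 0]
    - [0, 6, 0]
    - [0, 9.9, 0]
    - [0, 14, 0]
    - [0, 18.1, 0]
    - [0, 21.9, 0]
    - [0, 25.1, 0]
    - [0, 27.2, 0]
    - [0, 28, 0]
  gripper: [1, 1, 1, 1, 1, 1, 1, 1, 1, 1]

```text
t: 14.85
tcp_pos: [0.5115, -0.2506, 0.1827]
orientation: [-0.608, -2.626, -0.142]
ft_force: [0.2, -0.2, -1.2]
finger_gap: 0.179
```

```bash
python3 - <<'E'
from h import *
log();scoop_now(); 
a=ctrl.camera("top");b=ctrl.camera("scene")
crop("",a,350,130,480,280,4,"pics/n1.png");crop("",b,70,130,230,300,4,"pics/n2.png")
E
python3 sweep.py .655 .082 -26 -26.1 -26.1 .655 .085 -38 -26.1 -26.1
```

```text
t 14.85 origin [ 0.5563 -0.2725  0.0992] bin: [ -70.9 -313.4   99.2] lip bin: [ -39.5 -330.8   81.7] yaw,-tilt,roll [-26.1  26.1   0. ] F [ 0.2 -0.2 -1.2] gap 0.179 q [ 0.36  0.73  0.07  1.38 -0.06  1.49  1.55]
[[-0.0, 0.0, -1.0], [-1.0, 0.0, -3.0], [-2.0, 0.0, -6.0], [-4.0, 0.0, -10.0], [-6.0, 0.0, -14.0], [-7.0, 0.0, -18.0], [-9.0, 0.0, -21.0], [-11.0, 0.0, -24.0], [-12.0, 0.0, -26.0], [-12.0, 0.0, -27.0]]
[[0.0, 0.3, 0.0], [0.0, 1.2, 0.0], [0.0, 2.6, 0.0], [0.0, 4.2, 0.0], [0.0, 6.0, 0.0], [0.0, 7.8, 0.0], [0.0, 9.4, 0.0], [0.0, 10.7, 0.0], [0.0, 11.7, 0.0], [0.0, 12.0, 0.0]]
```

View pics/n1.png

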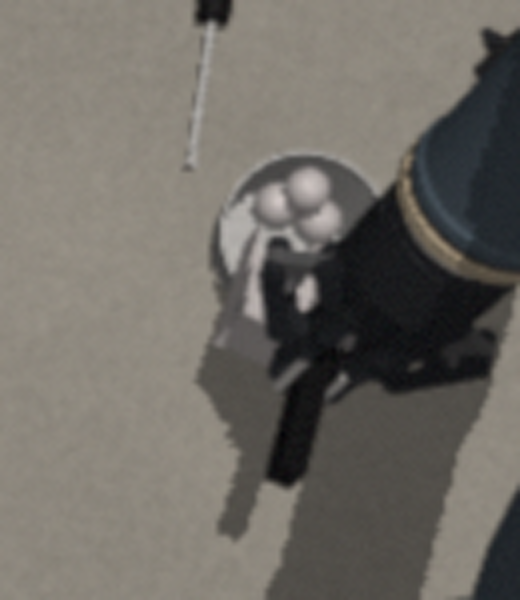

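View pics/n2.png

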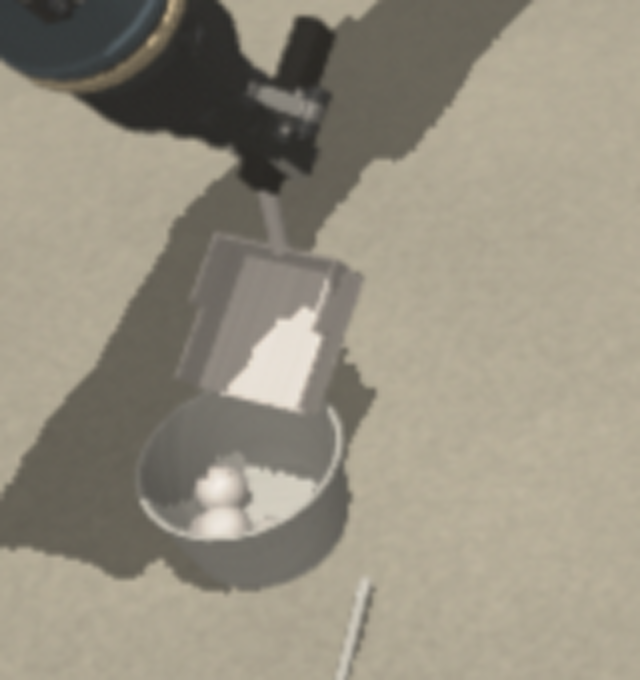

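The pan is empty and balls are visible in the cup: three in the top view near crop (275,205), (308,187) and (320,222). I'll raise the scoop and check for the fourth.

```bash
python3 sweep.py .655 .082 -26 -26.1 -26.1 .63 .16 -4 -20 -20
```

```text
[[2.0, 2.0, -0.0], [8.0, 6.0, -1.0], [16.0, 13.0, -3.0], [26.0, 21.0, -4.0], [37.0, 29.0, -5.0], [47.0, 37.0, -6.0], [56.0, 44.0, -7.0], [64.0, 50.0, -8.0], [69.0, 53.0, -8.0], [70.0, 55.0, -9.0]]
[[0.1, -0.6, -0.1], [0.3, -2.3, -0.6], [0.6, -4.8, -1.2], [0.8, -7.7, -2.0], [1.1, -11.0, -2.8], [1.3, -14.3, -3.7], [1.5, -17.2, -4.6], [1.6, -19.7, -5.3], [1.6, -21.4, -5.7], [1.6, -22.0, -5.9]]
```

apply_moves:
  xyz:
    - [2, 0, -1]
    - [8, 4, -2]
    - [16, 13, -3]
    - [26, 21, -4]
    - [37, 29, -5]
    - [47, 37, -6]
    - [56, 44, -7]
    - [64, 50, -8]
    - [69, 53, -8]
    - [70, 55, -9]
  delta_rot:
    - [0, -0.6, 0]
    - [0.3, -2.3, -0.6]
    - [0.6, -4.8, -1.2]
    - [0.8, -7.7, -2]
    - [1.1, -11, -2.8]
    - [1.3, -14.3, -3.7]
    - [1.5, -17.2, -4.6]
    - [1.6, -19.7, -5.3]
    - [1.6, -21.4, -5.7]
    - [1.6, -22, -5.9]
  gripper: [1, 1, 1, 1, 1, 1, 1, 1, 1, 1]

```text
t: 15.95
tcp_pos: [0.4809, -0.1744, 0.223]
orientation: [-0.534, -3.029, -0.019]
ft_force: [-0.2, 0.0, -1.3]
finger_gap: 0.176
```

Run:
```python
from h import *
log();scoop_now(); 
a=ctrl.camera("top");b=ctrl.camera("scene")
crop("",a,260,120,460,270,4,"pics/o1.png");crop("",b,70,130,270,280,4,"pics/o2.png")
```

```text
t 15.95 origin [ 0.554  -0.2009  0.1645] bin: [ -69.6 -241.8  164.5] lip bin: [ -32.8 -257.3  161.9] yaw,-tilt,roll [-20.    3.8   0. ] F [-0.2  0.  -1.3] gap 0.176 q [ 0.24  0.38  0.03  1.82 -0.02  1.01  1.5 ]
```

View pics/o1.png

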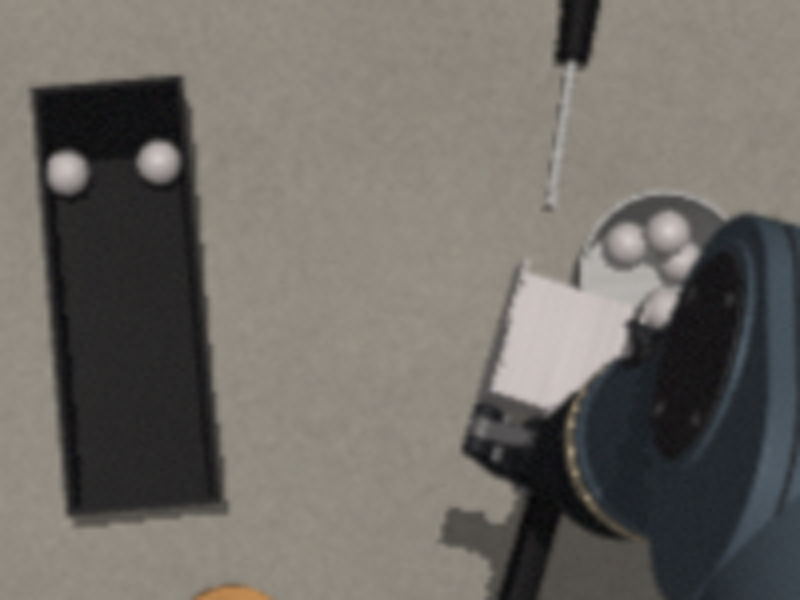

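View pics/o2.png

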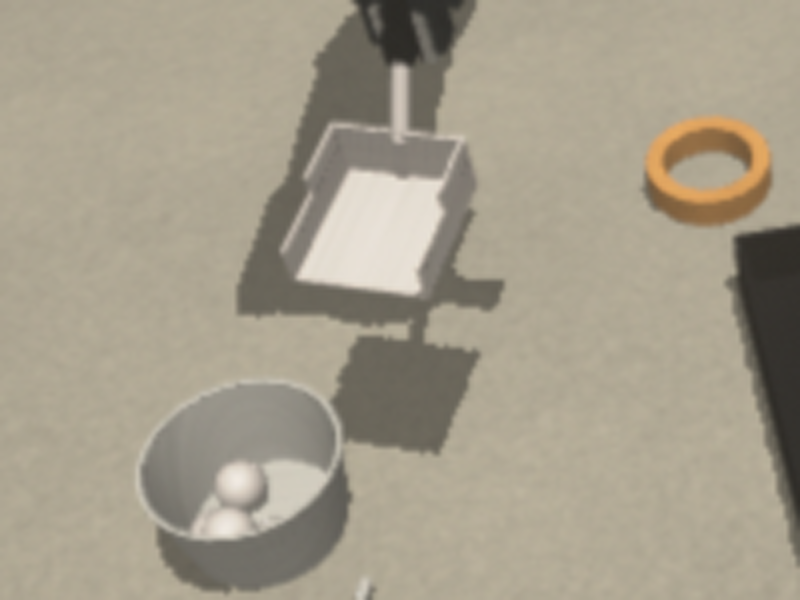

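```bash
python3 sweep.py .63 .162 -3.8 -20 -20 .65 .15 0 2 -8
```

```text
[[-0.0, 6.0, 0.0], [-1.0, 22.0, 2.0], [-1.0, 47.0, 4.0], [-0.0, 76.0, 7.0], [3.0, 109.0, 10.0], [8.0, 142.0, 13.0], [14.0, 171.0, 16.0], [20.0, 195.0, 19.0], [25.0, 212.0, 21.0], [27.0, 218.0, 22.0]]
[[0.1, -0.2, -0.3], [0.1, -0.5, -1.2], [0.2, -0.9, -2.6], [0.3, -1.4, -4.2], [0.3, -2.0, -6.0], [0.4, -2.5, -7.8], [0.4, -3.0, -9.4], [0.4, -3.5, -10.7], [0.4, -3.8, -11.7], [0.4, -3.9, -12.0]]
```

apply_moves:
  xyz:
    - [0, 6, 0]
    - [-1, 22, 2]
    - [-1, 47, 4]
    - [0, 76, 7]
    - [3, 109, 10]
    - [8, 142, 13]
    - [14, 171, 16]
    - [20, 195, 19]
    - [25, 212, 21]
    - [27, 218, 22]
  delta_rot:
    - [0.1, -0.2, -0.3]
    - [0.1, -0.5, -1.2]
    - [0.2, -0.9, -2.6]
    - [0.3, -1.4, -4.2]
    - [0.3, -2, -6]
    - [0.4, -2.5, -7.8]
    - [0.4, -3, -9.4]
    - [0.4, -3.5, -10.7]
    - [0.4, -3.8, -11.7]
    - [0.4, -3.9, -12]
  gripper: [1, 1, 1, 1, 1, 1, 1, 1, 1, 1]

```text
t: 17.05
tcp_pos: [0.5297, 0.0426, 0.202]
orientation: [0.213, 3.134, 0.002]
ft_force: [0.0, 0.3, -2.2]
finger_gap: 0.184
```

```bash
python3 - <<'E'
from h import *
log();scoop_now()
E
python3 sweep.py .65 .15 0 2 -8 .665 .08 0 23.4 3.6
```

```text
t 17.05 origin [0.6104 0.0316 0.1489] bin: [ -1.5 -12.4 148.9] lip bin: [ 37.8 -19.8 148.9] yaw,-tilt,roll [-7.8  0.   0.1] F [ 0.   0.3 -2.2] gap 0.184 q [-0.12  0.39 -0.07  1.86  0.03  0.89  1.23]
[[1.0, 3.0, 1.0], [3.0, 20.0, 6.0], [8.0, 44.0, 14.0], [15.0, 73.0, 24.0], [24.0, 104.0, 34.0], [35.0, 135.0, 44.0], [47.0, 163.0, 54.0], [58.0, 186.0, 62.0], [66.0, 201.0, 67.0], [69.0, 206.0, 69.0]]
[[0.1, -0.0, -0.1], [0.1, -0.0, -1.0], [0.1, -0.0, -2.3], [0.1, -0.0, -3.8], [0.1, -0.0, -5.6], [0.1, -0.0, -7.3], [0.1, 0.0, -8.9], [0.1, 0.0, -10.2], [0.1, 0.0, -11.0], [0.1, 0.0, -11.4]]
```

apply_moves:
  xyz:
    - [1, 3, 1]
    - [3, 20, 6]
    - [8, 44, 14]
    - [15, 73, 24]
    - [24, 104, 34]
    - [35, 135, 44]
    - [47, 163, 54]
    - [58, 186, 62]
    - [66, 201, 67]
    - [69, 206, 69]
  delta_rot:
    - [0.1, 0, -0.1]
    - [0.1, 0, -1]
    - [0.1, 0, -2.3]
    - [0.1, 0, -3.8]
    - [0.1, 0, -5.6]
    - [0.1, 0, -7.3]
    - [0.1, 0, -8.9]
    - [0.1, 0, -10.2]
    - [0.1, 0, -11]
    - [0.1, 0, -11.4]
  gripper: [1, 1, 1, 1, 1, 1, 1, 1, 1, 1]

```text
t: 18.05
tcp_pos: [0.4882, 0.2579, 0.1327]
orientation: [0.104, -3.139, 0.0]
ft_force: [-0.2, -0.3, -1.9]
finger_gap: 0.177
```

Run:
```python
from h import *
log();scoop_now(); print(scoop_tgt([.57,.262,.0068],.0635,0))
a=ctrl.camera("top");b=ctrl.camera("scene")
crop("",a,150,130,290,290,4,"pics/q1.png");crop("",b,310,60,450,230,4,"pics/q2.png")
```

```text
t 18.05 origin [0.5695 0.2632 0.0795] bin: [-30.7 221.   79.5] lip bin: [  9.3 221.6  79.5] yaw,-tilt,roll [ 3.8  0.1 -0. ] F [-0.2 -0.3 -1.9] gap 0.177 q [-0.48  0.51 -0.13  1.88  0.09  0.76  0.97]
(array([-0.4, -1.1, 72.8]), array([-0. , -0.1,  0.1]))
```

View pics/q1.png

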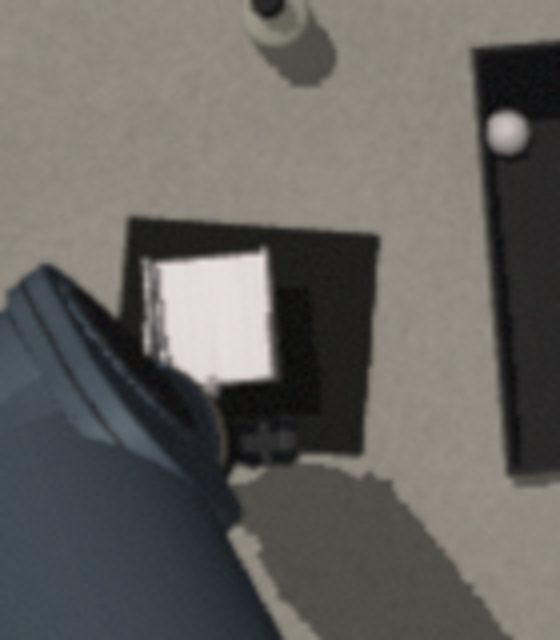

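View pics/q2.png

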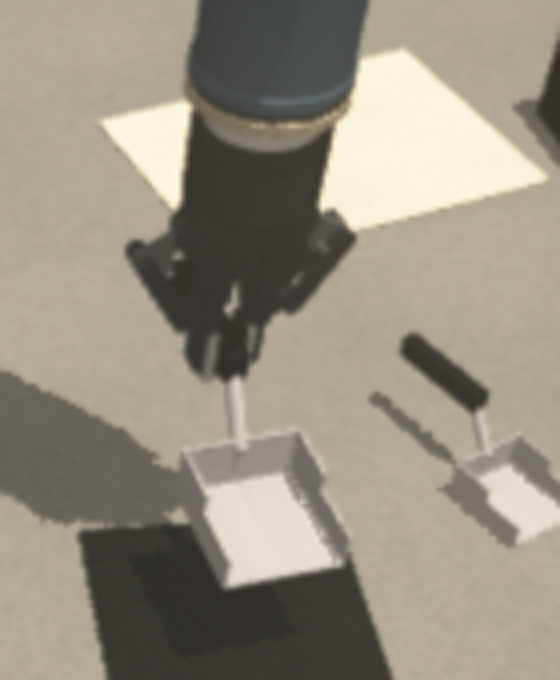

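The scoop is empty and hovers level over the mat. I'll lower it, slowing at the end.

apply_moves:
  xyz:
    - [0, -1, 8]
    - [0, -1, 20]
    - [0, -1, 34]
    - [0, -1, 48]
    - [0, -1, 58]
    - [0, -1, 65]
    - [0, -1, 69]
    - [0, -1, 71]
    - [0, -1, 73]
    - [0, -1, 73.5]
  delta_rot:
    - [0, 0, 0]
    - [0, 0, 0]
    - [0, 0, 0]
    - [0, 0, 0]
    - [0, 0, 0]
    - [0, 0, 0]
    - [0, 0, 0]
    - [0, 0, 0]
    - [0, 0, 0]
    - [0, 0, 0]
  gripper: [1, 1, 1, 1, 1, 1, 1, 1, 1, 1]

```text
t: 19.15
tcp_pos: [0.4892, 0.2552, 0.0598]
orientation: [-0.1, 3.14, -0.001]
ft_force: [-0.2, 0.2, -0.8]
finger_gap: 0.172
```

Run:
```python
from h import *
log();scoop_now()
```

```text
t 19.15 origin [0.5705 0.2604 0.0067] bin: [-29.8 218.    6.7] lip bin: [ 10.2 218.6   6.7] yaw,-tilt,roll [ 3.7 -0.  -0. ] F [-0.2  0.2 -0.8] gap 0.172 q [-0.49  0.61 -0.12  1.95  0.12  0.59  0.95]
```

apply_moves:
  xyz:
    - [0, 0, 0.7]
    - [0, 0, 1]
    - [0, 0, 1]
    - [0, 0, 1]
    - [0, 0, 1]
    - [0, 0, 1]
    - [0, 0, 1]
    - [0, 0, 1]
    - [0, 0, 1]
    - [0, 0, 1]
  delta_rot:
    - [0, 0, 0]
    - [0, 0, 0]
    - [0, 0, 0]
    - [0, 0, 0]
    - [0, 0, 0]
    - [0, 0, 0]
    - [0, 0, 0]
    - [0, 0, 0]
    - [0, 0, 0]
    - [0, 0, 0]
  gripper: [1, 1, 1, 0.8, 0.6, 0.4, 0.2, 0, 0, 0]

```text
t: 20.15
tcp_pos: [0.4892, 0.2552, 0.0588]
orientation: [-0.1, 3.14, -0.001]
ft_force: [-0.3, -0.0, 0.6]
finger_gap: 0.998
```

apply_moves:
  xyz:
    - [0, 0, 0]
    - [0, 0, -5]
    - [0, 0, -15]
    - [0, 0, -30]
    - [0, 0, -50]
    - [0, 0, -75]
    - [0, 0, -100]
    - [0, 0, -120]
    - [0, 0, -130]
    - [0, 0, -130]
  delta_rot:
    - [0, 0, 0]
    - [0, 0, 0]
    - [0, 0, 0]
    - [0, 0, 0]
    - [0, 0, 0]
    - [0, 0, 0]
    - [0, 0, 0]
    - [0, 0, 0]
    - [0, 0, 0]
    - [0, 0, 0]
  gripper: [0, 0, 0, 0, 0, 0, 0, 0, 0, 0]

```text
t: 21.15
tcp_pos: [0.4898, 0.2556, 0.1904]
orientation: [-0.1, 3.137, 0.001]
ft_force: [0.8, -0.3, -0.5]
finger_gap: 0.998
```

Run:
```python
from h import *
s=log();print(s["t"],s["tcp_pos"],s["finger_gap"],s["ft_force"])
a=ctrl.camera("top");b=ctrl.camera("scene")
cv2.imwrite("pics/r1.png",cv2.resize(a,None,fx=1.4,fy=1.4));cv2.imwrite("pics/r2.png",cv2.resize(b,None,fx=1.4,fy=1.4))
crop("",b,310,100,450,240,4,"pics/r3.png")
```

```text
21.15 [0.48977299 0.2555841  0.19040095] 0.9980116158423185 [ 0.78456234 -0.32563267 -0.4502696 ]
```

View pics/r1.png

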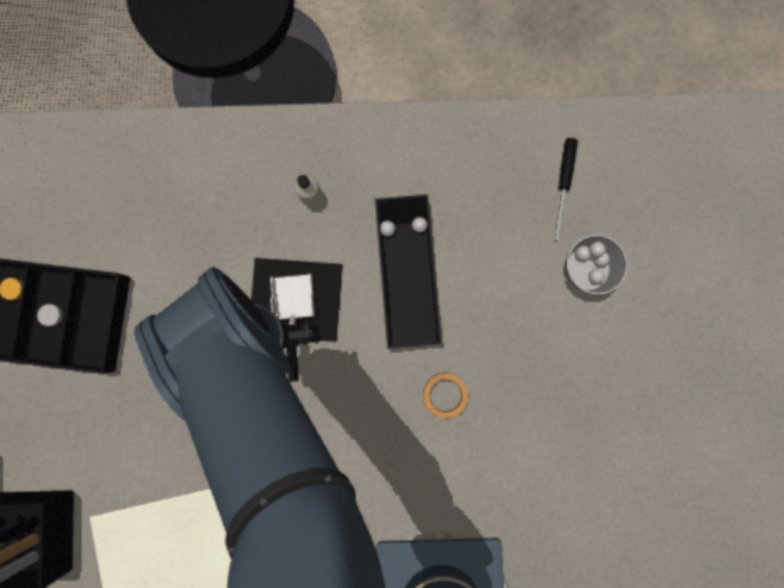

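View pics/r2.png

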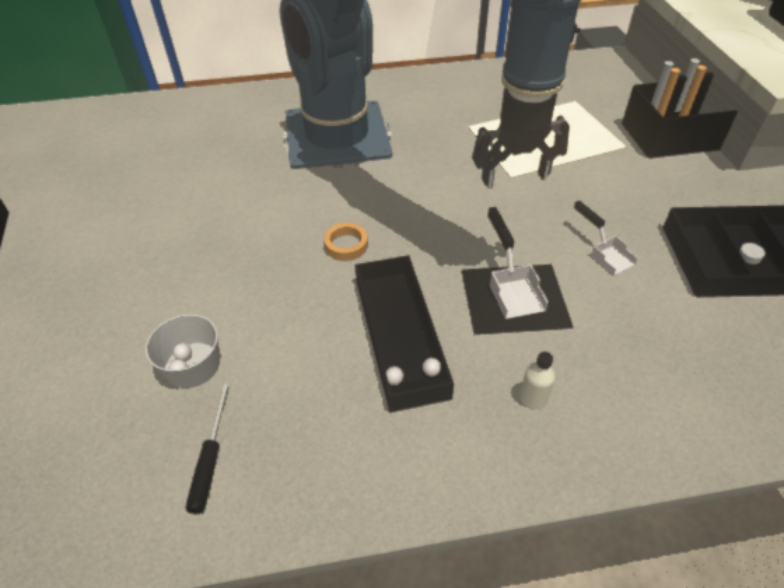

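View pics/r3.png

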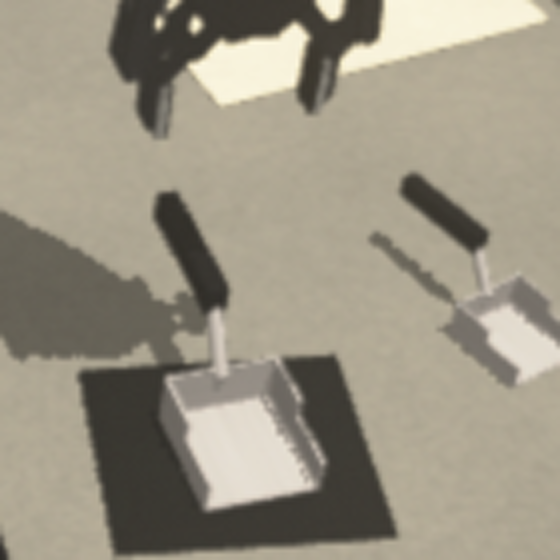

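The final pictures show four knobs in the cup (top view (583,253), (597,249), (602,259), (597,276)) and two in the bin ((387,228), (419,224)). The scoop stands flat and empty on the mat, released, and the cup and bystanders look unmoved. I'll hand in.

Run:
```python
from workcell import ctrl
print(ctrl.hand_in())
```

```text
the job is handed in; nothing more can be done
None
```

I scooped four knobs from the bin with the larger scoop and tipped them into the cup. I then set the scoop back on its mat and handed the job in at about 21 s of the 59 s allowed; handing in reports no verdict.

- **Knobs:** the last pictures show four in the cup and the other two in the bin, with none spilled.
- **Scoop:** it stands empty and flat on the mat. Just before release I worked out its origin at about (0.570, 0.260) m, which is some 5 mm from the mat's centre. The gripper was then opened and raised clear.
- **Cup and bystanders:** the cup is upright. It, the bottle, the screwdriver and the tape roll look unmoved by eye, but I did not re-measure them.
- **Disagreements:** no check failed. Joint 6 read 0.17, exactly its lower limit, while I tilted the pan in the bin. I eased the tilt slightly during the lift, and it moved away from the limit.

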